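# Zero, load and clamp the jar mill cradle

### The arm

A 6-joint arm with a two-finger parallel gripper is mounted at the origin on the work surface. World frame = base frame: x ahead of the robot, y to its left, z up, the work surface at z = 0. Lengths are in m, angles in degrees, forces in N, time in s.
With the tool pointing down it reaches from about 0.3 to 0.75 m from the base axis. Payload 8.5 kg.
Tool frame: the origin (TCP) lies at the very end of the fingers, on their centre line; the grasp point (between the pads) lies 19 mm behind it; z points along the fingers, y is the direction in which the jaws open and shut (so a half turn about z gives the same grasp; the last joint's range is limited). The gripper opens to 85 mm and grips with 20 to 120 N. Pads are 22 mm wide; open, the fingers measure 114 mm over their backs; the gripper's body (76 mm by 85 mm) begins 54 mm behind the grasp point. The pads swing forward as they close: fully open they stand 13 mm farther back than shut.
Start: joints at [64.727, 21.807, 74.336, -0, 83.858, -12.336], TCP at [0.123, 0.536, 0.231] pointing down, gripper open.
Joint ranges: [-178.18, 178.18], [-50.72, 133.34], [12.68, 142.11], [-81.47, 261.47], [9.98, 163.14], [-165.26, 165.26]. Speed limits (degrees/s): [136.94, 136.94, 180, 180, 180, 180].

### API

Orientations are given as a 3x3 rotation matrix whose columns are the frame's x, y, z axes.
In Python, from rig import env, vision, close_job, spotter gives the robot as it stands. The module is installed in compiled form; this text tells all that it offers.
- The arm moves only by the tool jog_arm, never from a script. Its argument "plan" is a list that holds one entry, the list of rows, each a list of 6 numbers: the shift along the tool's x, y, z in units of 40 mm (1.0 is 40 mm), then the turn, a rotation vector about the tool's x, y, z in units of 0.15 rad (1.0 is 0.15 rad). A call has 1 to 10 rows; each row shifts and turns the commanded pose from where the row before left it, along the tool's axes as they then stand; what a row does not reach is not made up. A row lasts 1/10 s, in which the tool goes at most 50 mm and 8.59 degrees, less where a joint would pass 70% of its speed; a pose out of reach is approached as far as the arm can. A call with a number of a shift or a turn outside -1 to 1 is refused whole. A call with a gripper value outside its range is refused whole. "grip" is the opening, from -1 (shut) to 1 (fully open), set as the call begins (left out, the last holds). The fingers move at their own pace and stop on an object; "squeeze" is the grip in N (left out, the last holds). Time passes only in rows, so rows that do not move let the fingers close. It gives the time, the measured TCP pose, the force and the opening at its end, in the units of the state.
- env.observe(): the state, without advancing time (a new reading comes with each control period).
- vision.get_image(name): name is "side" or "top"; returns (picture, depth): 400x640x3 uint8, red, green, blue; 400x640 float32, m along the optical axis (not along the pixel's ray), 0 where there is no reading.
- vision.camera_info(name): a dict with "fx", "fy", "cx", "cy" (pixels), "k1" (the pictures are not rectified: a ray, as slopes to the right and down, at radius r is drawn at 1 + k1 r^2 times it, then the intrinsics apply), "rvec" (rotation vector, rad) and "tvec" (3), from world to camera coordinates, as OpenCV has them. Camera axes: x right, y down, z forward; pixel columns grow to the right and rows downward; lengths in m; the calibration is good to about 2 mm. A picture is of the moment at which its call begins. camera_info takes no time and is no camera call.
- close_job(): hands the job in, once; it reports no verdict.
Trained networks look in the newest picture that a camera, given by its name, has taken for a name from the list of things; names that differ only in an ending like _2 or _b are one class to them, and where a whole thing is asked for, a point or a joint stands for the part that bears it (a point fixed in the world has none). Each returns a list of dicts, best first, with "score" (0 to 1); they miss things now and then, are a little off and sometimes report something else, mostly with a low value. They report only what shows in the picture. A call takes as long as a camera call.
- spotter.trace(camera, query): "pixels" (400x640 bool, what is visible of it) and "rect" ([left, top, right, bottom] in pixels, round what is visible of it).
The state is a dict: "time_s": time; "q": joint angles; "qvel": joint speeds; "joint_efforts": joint torques, N m; "position": TCP position; "tool_rot": TCP orientation; "ft_force": force on the tool from outside, world axes, zero at the start; "wrist_torque": the same for the moment, N m; "grip_width": finger opening in m.
Only numpy, scipy, OpenCV 4.12 (cv2) and the standard library are available. Lean on these libraries where they do the work, as an engineer would, in place of code of your own. Each camera call takes 0.05 s, during which the arm holds its last target.

### The job

Get the jar mill ready: with all the jars still lying in the tray, first turn the tare dial until its pointer is at the zero mark. Pull the clamp bar up as far as it goes, then lay every grinding jar on the cradle's ramp, one to a lane, so that it rolls under the bar and settles by itself in the vee; only when all are seated, push the clamp bar down tight on the jars, and last press the start button right in. Leave the dial at zero, and do not disturb the bottle, the pipette pot or the tip box.

Things in the scene. Friction and masses are not known exactly. Their poses are not given: they have to be found in the camera images.
- jar1_mid (a point): Steel grinding jar 1, a cylinder 36 mm in diameter and 80 mm long with a darker screw cap at its +y end (either way round will do), 0.15 to 0.31 kg; starts lying in the tray. This point is its centre; its y axis is the jar's long axis (x and z turn as it rolls). None if this jar is absent: 3 or 4 jars are there in a run.
- jar2_mid (a point): Steel grinding jar 2, a cylinder 36 mm in diameter and 80 mm long with a darker screw cap at its +y end (either way round will do), 0.15 to 0.31 kg; starts lying in the tray. This point is its centre; its y axis is the jar's long axis (x and z turn as it rolls). None if this jar is absent: 3 or 4 jars are there in a run.
- jar3_mid (a point): Steel grinding jar 3, a cylinder 36 mm in diameter and 80 mm long with a darker screw cap at its +y end (either way round will do), 0.15 to 0.31 kg; starts lying in the tray. This point is its centre; its y axis is the jar's long axis (x and z turn as it rolls). None if this jar is absent: 3 or 4 jars are there in a run.
- jar4_mid (a point): Steel grinding jar 4, a cylinder 36 mm in diameter and 80 mm long with a darker screw cap at its +y end (either way round will do), 0.15 to 0.31 kg; starts lying in the tray. This point is its centre; its y axis is the jar's long axis (x and z turn as it rolls). None if this jar is absent: 3 or 4 jars are there in a run.
- vee (a point): The fixed loading cradle: a ramp down to a 90-degree vee groove along y. This point: half-way along the groove, at a seated jar's centre, 60.5 mm above the bench; a seated jar's centre has x = z = 0 in this frame. The far face of the vee rises to x = +28 mm. Guide rods at x = 0, y = +-206 mm reach 55 mm above this point. The clamp bar lies over the vee: jars cannot be lowered straight in.
- ramp (a point): Point on the ramp's surface at x = -98 mm, y = 0 of point vee (axes alike; 6.4 mm above it). The surface falls 12 degrees towards +x, from x = -38 mm here to the vee's lip at x = +84 mm. 4 lanes centred at y = -147, -49, 49, 147 mm, 92 mm clear between thin dividers 12 mm high. A jar laid across the slope rolls by itself into the vee (rolling resistance equals a 5 to 8 degree slope).
- clamp_bar (a joint): Travel of the clamp bar, m: 0 = fully raised, growing downwards, limit 0.022; starts lowered at 0.011 to 0.020. The bar (20 mm wide, 14 high, 434 long, along y) lies over the whole vee, its underside 34.5 mm above point vee at 0. Pulling it up takes 10 N, pushing it down 5 N, plus 15 N per m/s; it stays where left, lets jars roll under it at 0 to 0.006, and meets seated jars at 0.0165.
- bar_pad (a point): Centre of the top face of the clamp bar's knob, a black round disc 44 mm across and 16 mm thick on a 20 mm neck at the middle of the bar, its top 38 mm above the bar's underside and its lower face 8 mm above the bar; moves with the bar. Grip the disc across the bar to pull the bar up; push on it to clamp.
- tare_dial (a joint): Angle of the tare dial in rad, 0 = pointer at the zero mark, positive = pointer turned anticlockwise from it seen from above; range -2.5 to 2.5, held by 0.03 N m friction. It starts at 0.5 to 1.4.
- dial_grip (a point): Grip point of the tare dial, on its upright axis, 77 mm above the bench: a white disc 68 mm across with a black grip bar 52 mm long (along x), 14 mm thick (y), 26 mm high (this point half-way). x points along the pointer: a thin dark nose, and a white line on the bar's pointer half. Zero mark: the thick long white tick, on the side away from the start button, on a fixed console 200 x 120 x 55 mm.
- start (a joint): Travel of the start button in m, 0 = out, 0.006 = fully pressed (5 N); it springs back.
- start_top (a point): Centre of the top of the round grey start button, 32 mm across, on the console 98 mm from the dial's axis, opposite the zero mark; pressed straight down.
- tray: Shallow grey tray fixed to the bench, 244 mm (x) x 212 mm (y), floor 3 mm thick, rim and two crossing ribs 11 mm above the bench and 4 mm thick, making 2 x 2 cells of 116 x 100 mm; the walls along y rise to 26 mm except for notches 52 mm long at y = -52 and +52 mm, beside the jars' middles. Jars start with their axes about along its y. Origin under its centre, at bench height.
- bottle: Bystander: clear squat bottle 72 mm across, 100 mm tall; origin under its centre.
- pipette_pot: Bystander: steel pot 90 mm across, 120 mm tall, with pipettes standing in it to 215 mm; origin under its centre.
- tip_box: Bystander: grey box with clear lid, 85 x 125 x 75 mm; origin under its centre.

How it is judged:
By the outcome, as a careful person would: the job done as asked, in the order asked, and still so for the second after the job is handed in, with the robot touching nothing.
Of jar1, jar2, jar3, jar4 only 3 to 4 are there at a start; the rules pass over those that are not, and their reading is None.
At some moment in a run one of jar1, jar2, jar3, jar4 may be knocked a few centimetres aside while the robot is not near it.
It also fails if it takes over 208 s, if anything falls off the work surface, if the arm or the gripper's body presses on something with over 40 N, if the wrist force passes 120 N, or if a joint passes its speed limit or range.

## Working session

There is one attempt and no reset: what is moved stays moved. The work goes in short steps, Python scripts to look and compute and a tool call to move; the robot and the scene stay as the last step left them, time stands still between calls to the robot, and variables do not carry over. Pictures are saved under pics/ and viewed, and the job is handed in when it is done.

Besides the shell and the picture viewer there is one more tool, called after ">>>" as name(argument=value, ...) on one line, values as JSON. jog_arm: Moves the arm, as the interface text tells. Its arguments: {"type":"object","properties":{"plan":{"type":"array"},"grip":{"type":"number"},"squeeze":{"type":"number"}},"required":["plan"]}

```bash
ls; mkdir -p pics; python3 - <<'E'
from rig import env, vision
import cv2
print(env.observe())
for n in ("top","side"):
    im,d=vision.get_image(n); cv2.imwrite(f"pics/{n}0.png",im[:,:,::-1]); print(n,vision.camera_info(n))
E
```

```text
pics
{'time_s': 0.0, 'q': array([ 6.47258428e+01,  2.18392984e+01,  7.43873285e+01,  3.15470572e-04,
        8.38585838e+01, -1.23360846e+01]), 'qvel': array([-0.10773097, -0.04377681,  0.00614192, -0.06779338,  0.0633552 ,
       -0.01952973]), 'joint_efforts': array([ 1.88587051e-04, -4.48457193e+01, -2.31282198e+01, -2.11575211e-04,
        4.76206085e-03, -1.36618388e-05]), 'position': array([0.12300989, 0.53574467, 0.23071249]), 'tool_rot': array([[-9.74612395e-01,  2.23897901e-01, -6.39912693e-04],
       [ 2.23898582e-01,  9.74611524e-01, -1.34250552e-03],
       [ 3.23082117e-04, -1.45169807e-03, -9.99998894e-01]]), 'ft_force': array([-1.56519394, -0.03490894, -0.12756725]), 'wrist_torque': array([0.00519653, 0.03687099, 0.03716628]), 'grip_width': 0.08565094237532996}
top {'fx': 520.1947923105382, 'fy': 520.1947923105382, 'cx': 319.1390036217702, 'cy': 196.16553725305633, 'k1': -0.16640346884060397, 'rvec': array([ 2.18848525, -2.2223715 ,  0.04773376]), 'tvec': array([-0.0403827 ,  0.58340575,  1.34174298])}
side {'fx': 363.17109865578027, 'fy': 363.17109865578027, 'cx': 314.99544596709745, 'cy': 206.94936451470366, 'k1': -0.05852677610444593, 'rvec': array([ 0.33135724, -2.86441592,  1.02528621]), 'tvec': array([0.57500384, 0.18253058, 0.87182755])}
```

View pics/top0.png

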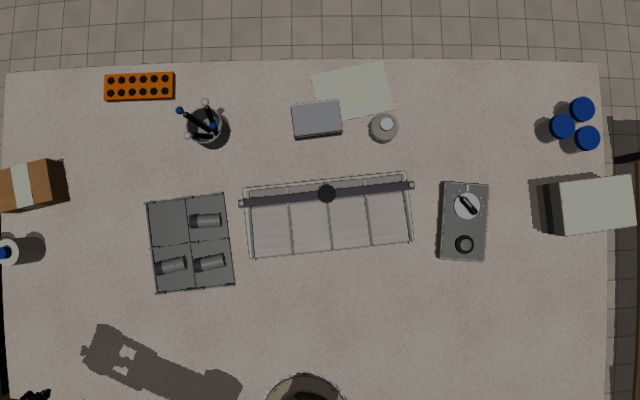

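View pics/side0.png

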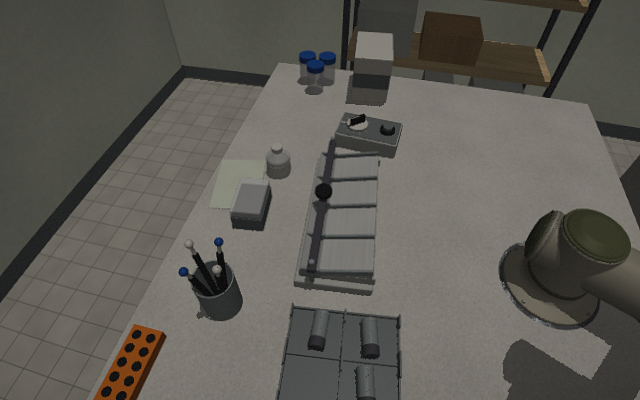

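```bash
cat > h.py <<'E'
from rig import env, vision, spotter
import numpy as np, cv2
def cam(n):
    c=vision.camera_info(n); K=np.array([[c['fx'],0,c['cx']],[0,c['fy'],c['cy']],[0,0,1]]); D=np.array([c['k1'],0,0,0.])
    return K,D,np.array(c['rvec']),np.array(c['tvec'])
def proj(n,P):
    K,D,r,t=cam(n); return cv2.projectPoints(np.array(P,float).reshape(-1,1,3),r,t,K,D)[0].reshape(-1,2)
def rays(n,uv):
    K,D,r,t=cam(n); p=cv2.undistortPoints(np.array(uv,float).reshape(-1,1,2),K,D).reshape(-1,2)
    R=cv2.Rodrigues(r)[0]; return np.c_[p,np.ones(len(p))],R,t
def at_z(n,uv,z):
    p,R,t=rays(n,uv); C=-R.T@t; d=p@R; return C+d*((z-C[2])/d[:,2])[:,None]
def cloud(n,d):
    v,u=np.mgrid[0:400,0:640]; p,R,t=rays(n,np.c_[u.ravel(),v.ravel()])
    return ((p*d.reshape(-1,1)-t)@R).reshape(400,640,3)
def grab(n,tag=None):
    im,d=vision.get_image(n); 
    if tag: cv2.imwrite(f"pics/{tag}.png",im[:,:,::-1])
    return im,d
def crop(im,x0,y0,x1,y1,s,tag): cv2.imwrite(f"pics/{tag}.png",cv2.resize(im[y0:y1,x0:x1,::-1],None,fx=s,fy=s,interpolation=cv2.INTER_CUBIC))
E
python3 - <<'E'
from h import *
im,d=grab("top"); X=cloud("top",d)
for nm,uv in dict(j1=(206,220),j2=(172,265),j3=(210,262),traycen=(191,243),bench=(100,250),knob=(326,193),rodL=(242,203),rodR=(411,185),dial=(467,206),start=(464,244),cons=(450,250)).items():
    print(nm,uv,np.round(X[uv[1],uv[0]],4))
print(proj("top",[env.observe()['position']]))
crop(im,140,180,250,300,5,"tray1"); crop(im,420,160,510,280,5,"dial1"); crop(im,235,165,420,265,4,"crad1")
for q in ("jar1_mid","tray","clamp_bar","tare_dial","start","bottle","pipette_pot","tip_box"):
    for r in spotter.trace("top",q)[:5]: print(q,round(r['score'],2),r['rect'],r['pixels'].sum())
E
```

```text
j1 (206, 220) [0.525  0.2418 0.0374]
j2 (172, 265) [0.4102 0.3322 0.0388]
j3 (210, 262) [0.4169 0.2339 0.0326]
traycen (191, 243) [0.4658 0.2845 0.0256]
bench (100, 250) [ 0.4468  0.5442 -0.002 ]
knob (326, 193) [ 0.5859 -0.0652  0.1208]
rodL (242, 203) [0.5652 0.1371 0.1155]
rodR (411, 185) [ 0.6024 -0.2711  0.1153]
dial (467, 206) [ 0.5497 -0.4162  0.0892]
start (464, 244) [ 0.455  -0.4088  0.0813]
cons (450, 250) [ 0.4395 -0.3781  0.0606]
[[ 69.15129842 395.56279982]]
jar1_mid 0.77 [186.9, 214.5, 222.3, 229.8] 408
tray 0.71 [145.1, 193.0, 232.8, 292.5] 6250
clamp_bar 0.55 [240.1, 183.9, 413.5, 207.4] 1395
tare_dial 0.94 [455.7, 192.6, 479.8, 221.8] 522
bottle 0.78 [370.5, 111.0, 402.4, 141.6] 757
pipette_pot 0.89 [173.2, 97.3, 229.3, 150.0] 1553
tip_box 0.85 [291.6, 98.4, 341.0, 141.1] 1839
tip_box 0.25 [190.9, 255.0, 226.2, 271.1] 459
```

View pics/tray1.png

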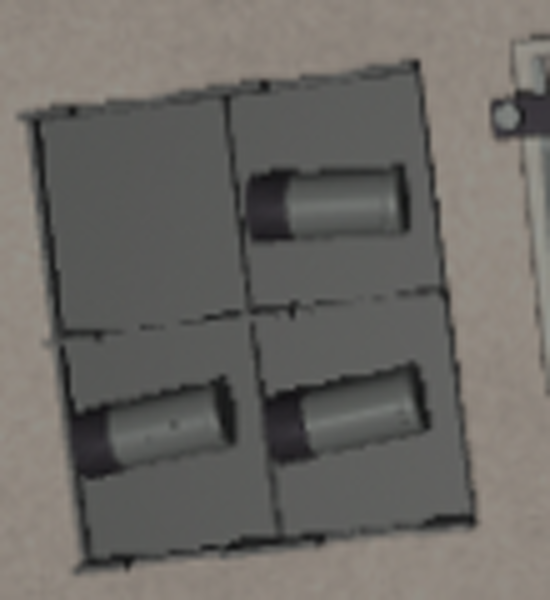

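View pics/dial1.png

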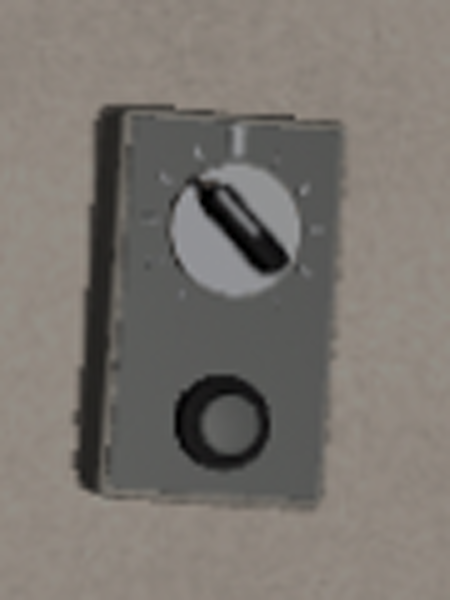

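View pics/crad1.png

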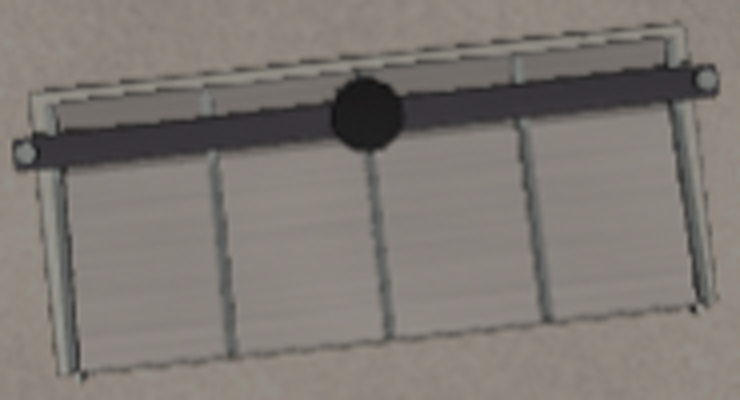

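```bash
python3 - <<'E'
from h import *
im,d=grab("top"); ims,ds=grab("side")
def c2(U,V,s,x0,y0): return ((U+.5)/s-.5+x0,(V+.5)/s-.5+y0)
L=at_z("top",[c2(25,153,4,235,165)],.1155)[0];R=at_z("top",[c2(706,79,4,235,165)],.1155)[0]
v=(L+R)/2; y=(L-R)[:2]; print("rods",L,R,np.linalg.norm(y)); y/=np.linalg.norm(y); yaw=np.degrees(np.arctan2(-y[0],y[1])); print("vee",v[:2],"yaw",yaw)
print("knob",at_z("top",[c2(367,114,4,235,165)],.113))
X=cloud("top",d)
# knob depth
m=np.linalg.norm(X[...,:2]-X[193,326,:2],axis=2)<.015
print("knob top z",np.median(X[m][:,2]), X[m].mean(0), m.sum())
# vee in side: project rods for check
P=[[*L[:2],.1155],[*R[:2],.1155]]; print("side rods",proj("side",P))
# ramp surface fit
x=np.array([y[1],-y[0]])
rel=X[...,:2]-v[:2]; a=rel@x; b=rel@y
m=(a>-.13)&(a<-.05)&(abs(b)<.19)&(abs(abs(b)%.098-.049)<.03); A=np.c_[a[m],b[m],np.ones(m.sum())]; print("ramp fit",np.linalg.lstsq(A,X[m][:,2],rcond=None)[0],"expect slope",-np.tan(np.radians(12)),"z@-98 .0669 =>0 :",.0669-.098*np.tan(np.radians(12)))
# ramp extents
m=(abs(b)<.2)&(a>-.25)&(a<-.02)&(X[...,2]>.04); print("ramp min a",np.percentile(a[m],[0.5,2]))
# dial
crop(ims,320,90,420,170,7,"dialside"); crop(ims,290,130,400,300,4,"cradside"); crop(ims,270,290,420,400,5,"trayside")
print("dial zero/centre",at_z("top",[c2(235,230,5,420,160)],.064),"tick",at_z("top",[c2(239,140,5,420,160)],.055),"btn",at_z("top",[c2(225,423,5,420,160)],.07))
print("nose",at_z("top",[c2(198,182,5,420,160)],.064), "bar end",at_z("top",[c2(275,262,5,420,160)],.09),at_z("top",[c2(215,195,5,420,160)],.09))
E
```

```text
rods [0.56554283 0.13980412 0.1155    ] [ 0.60393972 -0.27142782  0.1155    ] 0.4130206191445961
vee [ 0.58474127 -0.06581185] yaw 5.334263930308897
knob [[ 0.58596385 -0.06621988  0.113     ]]
knob top z 0.12176811713364613 [ 0.58618749 -0.06527886  0.12133575] 124
side rods [[311.30860265 260.56843353]
 [332.10111445 136.96285699]]
ramp fit [-0.21402502 -0.00052297  0.04656921] expect slope -0.21255656167002213 z@-98 .0669 =>0 : 0.04606945695633784
ramp min a [-0.13728565 -0.13476908]
dial zero/centre [[ 0.55109527 -0.42255342  0.064     ]] tick [[ 0.59720771 -0.42850916  0.055     ]] btn [[ 0.45381713 -0.41359303  0.07      ]]
nose [[ 0.57574482 -0.40386804  0.064     ]] bar end [[ 0.53444077 -0.43506188  0.09      ]] [[ 0.56828084 -0.40511658  0.09      ]]
```

View pics/dialside.png

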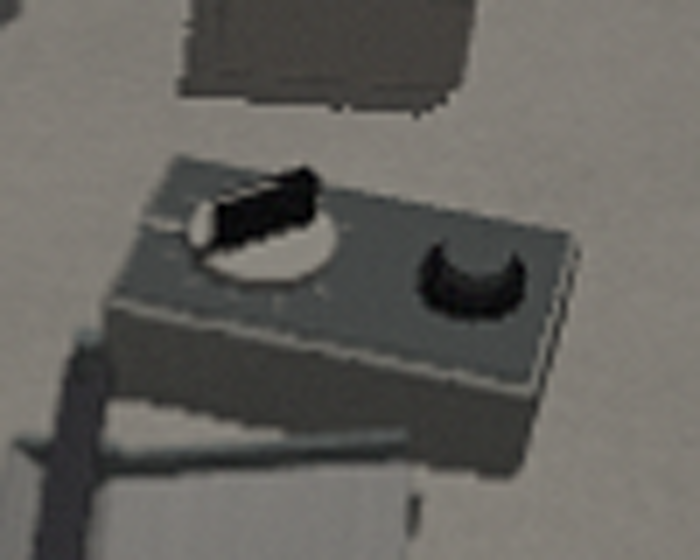

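View pics/cradside.png

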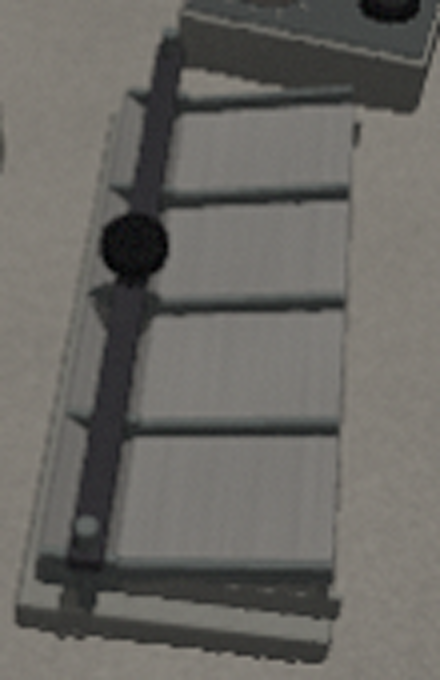

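View pics/trayside.png

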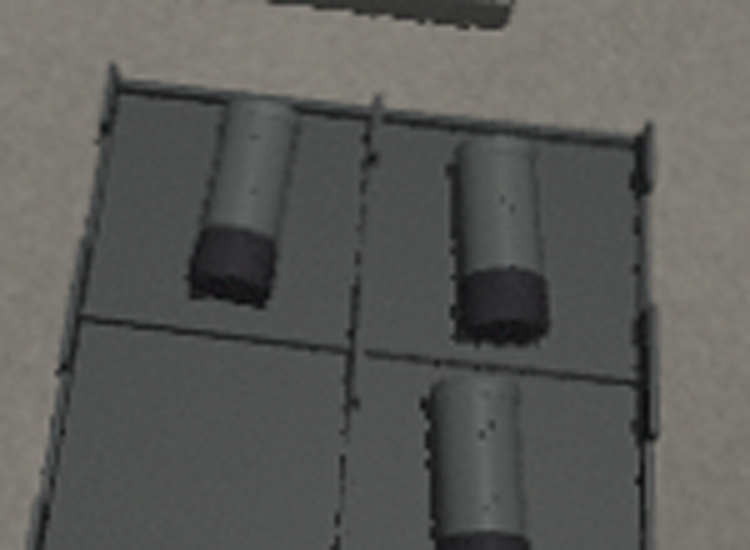

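```bash
cat > dial.py <<'E'
from h import *
def dial(im,d,show=None):
    g=cv2.cvtColor(im,cv2.COLOR_RGB2GRAY)
    S=1000 # rectified 1mm->? build ortho view at z=.064, 0.25mm px
    out={}
    c=np.array([.551,-.4225])
    def ortho(z,half=.05,n=400):
        s=np.linspace(-half,half,n); gx,gy=np.meshgrid(s,s,indexing='ij') # rows: x descending
        P=np.stack([c[0]-gx,c[1]-gy,np.full_like(gx,z)],-1).reshape(-1,3)
        uv=proj("top",P).astype(np.float32).reshape(n,n,2)
        return cv2.remap(im,uv[...,0],uv[...,1],cv2.INTER_CUBIC)
    return ortho
if __name__=="__main__":
    im,d=grab("top"); o=dial(im,d)
    a=o(.064);b=o(.090); e=o(.055,half=.13,n=520)
    cv2.imwrite("pics/orthoA.png",np.hstack([a,b])[:,:,::-1]); cv2.imwrite("pics/orthoE.png",e[:,:,::-1])
E
python3 dial.py
```

```text
(no output)
```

View pics/orthoA.png

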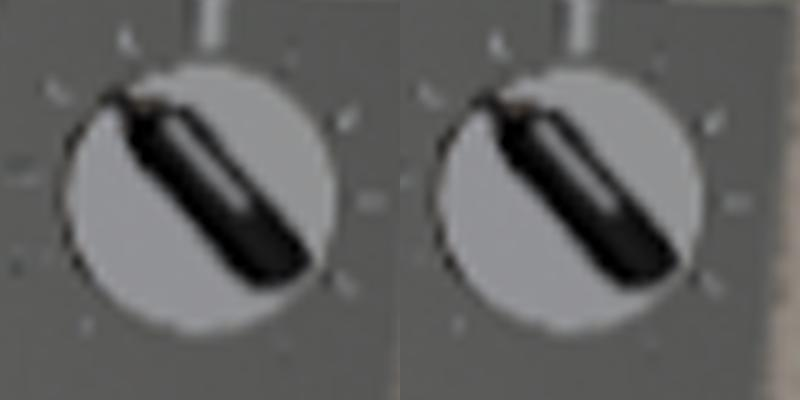

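View pics/orthoE.png

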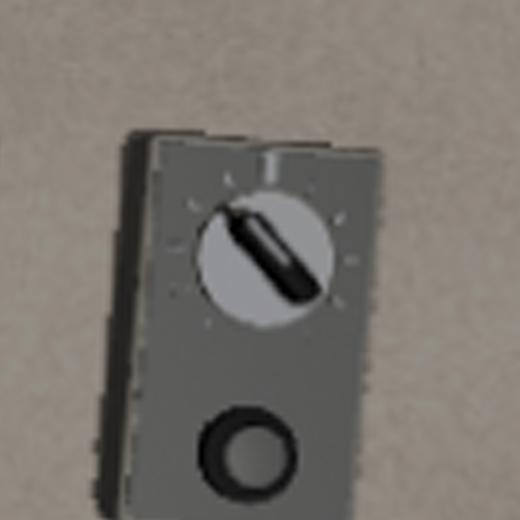

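```bash
cat > go.py <<'E'
import sys,numpy as np
from scipy.spatial.transform import Rotation as Ro
from rig import env
# usage go.py x y z psi [tilt cradleyaw]: psi = direction of tool y (deg). shift units in CURRENT tool axes, then turn units (tool axes)
def Rt(psi,tilt=0):
    p=np.radians(psi); y=np.array([np.cos(p),np.sin(p),0]); z=np.array([0,0,-1.])
    t=np.radians(tilt); # lean: tool z gets -sin(t) along jaw dir (body leans to +y of tool)
    z2=np.cos(t)*z-np.sin(t)*y; y2=np.cos(t)*y+np.sin(t)*z
    return np.c_[np.cross(y2,z2),y2,z2]
s=env.observe(); R=s['tool_rot']; p=s['position']
a=[float(v) for v in sys.argv[1:]]
T=Rt(a[3],a[4] if len(a)>4 else 0)
dR=Ro.from_matrix(R.T@T).as_rotvec()/.15
print("t",round(s['time_s'],2),"pos",np.round(p,4),"psi",round(np.degrees(np.arctan2(R[1,1],R[0,1])),2),"q",np.round(s['q'],1),"F",np.round(s['ft_force'],1),"w",round(s['grip_width'],4))
print("shift(units, current tool)",np.round(R.T@(np.array(a[:3])-p)/.04,3)); print("turn",np.round(dR,3)); print("shift in target axes",np.round(T.T@(np.array(a[:3])-p)/.04,3))
E
python3 go.py .45 .1 .23 20; python3 go.py .45 .1 .23 -52.3
```

```text
t 0.7 pos [0.1231 0.536  0.2313] psi 77.06 q [ 64.7  21.8  74.3   0.   83.9 -12.3] F [0.2 0.8 0.2] w 0.0852
shift(units, current tool) [-10.405  -8.794   0.033]
turn [ 0.   -0.    6.64]
shift in target axes [-13.038   3.951   0.033]
t 0.7 pos [0.1231 0.536  0.2313] psi 77.06 q [ 64.7  21.8  74.3   0.   83.9 -12.3] F [0.2 0.8 0.2] w 0.0852
shift(units, current tool) [-10.405  -8.794   0.033]
turn [-0.    -0.    15.052]
shift in target axes [-0.2   13.622  0.033]
```

>>> jog_arm(plan=[[[-0.4,-0.35,0,0,0,0],[-0.8,-0.68,0,0,0,0],[-0.8,-0.68,0,0,0,0],[-0.8,-0.68,0,0,0,0],[-0.8,-0.68,0,0,0,0],[-0.8,-0.68,0,0,0,0],[-0.8,-0.68,0,0,0,0],[-0.8,-0.68,0,0,0,0],[-0.8,-0.68,0,0,0,0],[-0.8,-0.68,0,0,0,0]]])

```text
time_s: 1.7
position: [0.3622, 0.2142, 0.2316]
tool_rot: [[-0.975, 0.224, 0.001], [0.224, 0.975, 0.0], [-0.001, 0.0, -1.0]]
ft_force: [0.6, 0.2, 0.3]
grip_width: 0.0854
```

>>> jog_arm(plan=[[[0,0,0,0,0,1],[0,0,0,0,0,1],[0,0,0,0,0,1],[0,0,0,0,0,1],[0,0,0,0,0,1],[0,0,0,0,0,1],[0,0,0,0,0,1],[0,0,0,0,0,1],[0,0,0,0,0,1],[0,0,0,0,0,1]]])

```text
time_s: 2.7
position: [0.3615, 0.2157, 0.2314]
tool_rot: [[0.16, 0.987, 0.0], [0.987, -0.16, 0.0], [0.0, 0.0, -1.0]]
ft_force: [0.5, 0.1, 0.1]
grip_width: 0.0852
```

```bash
python3 go.py .5516 -.4235 .2 -52.3
```

```text
t 2.7 pos [0.3615 0.2157 0.2314] psi -9.24 q [14.6  8.7 93.   0.  78.3 23.9] F [0.5 0.1 0.1] w 0.0852
shift(units, current tool) [-15.011   7.256   0.785]
turn [ 1.000e-03 -1.000e-03  5.011e+00]
shift in target axes [-6.012 15.551  0.785]
```

>>> jog_arm(plan=[[[-0.94,0.45,0,0,0,0],[-0.94,0.45,0,0,0,0],[-0.94,0.45,0,0,0,0],[-0.94,0.45,0,0,0,0],[-0.94,0.45,0,0,0,0],[-0.94,0.45,0,0,0,0],[-0.94,0.45,0,0,0,0],[-0.94,0.45,0,0,0,0],[-0.94,0.45,0,0,0,0],[-0.94,0.45,0,0,0,0]]])

```text
time_s: 3.7
position: [0.4815, -0.1854, 0.2314]
tool_rot: [[0.155, 0.988, 0.0], [0.988, -0.155, -0.0], [-0.0, 0.0, -1.0]]
ft_force: [0.5, 0.0, -0.2]
grip_width: 0.0852
```

>>> jog_arm(plan=[[[-0.94,0.45,0.1,0,0,0],[-0.94,0.45,0.1,0,0,0],[-0.94,0.45,0.1,0,0,0],[-0.94,0.45,0.1,0,0,0],[-0.94,0.45,0.1,0,0,0],[0,0,0,0,0,1],[0,0,0,0,0,1],[0,0,0,0,0,1],[0,0,0,0,0,1],[0,0,0,0,0,1]]], grip=-0.1)

```text
time_s: 4.7
position: [0.5412, -0.3832, 0.2112]
tool_rot: [[0.79, 0.613, -0.0], [0.613, -0.79, 0.0], [-0.0, -0.0, -1.0]]
ft_force: [-0.9, -0.3, -0.4]
grip_width: 0.0381
```

```bash
python3 go.py .5516 -.4235 .069 -52.3
```

```text
t 4.7 pos [ 0.5412 -0.3832  0.2112] psi -52.21 q [-45.5  34.3  56.1  -0.   89.7   6.7] F [-0.9 -0.3 -0.4] w 0.0381
shift(units, current tool) [-0.411  0.956  3.555]
turn [-0.001  0.     0.011]
shift in target axes [-0.409  0.956  3.555]
```

>>> jog_arm(plan=[[[-0.41,0.96,0,0,0,0],[0,0,0.6,0,0,0],[0,0,0.6,0,0,0],[0,0,0.6,0,0,0],[0,0,0.6,0,0,0],[0,0,0.5,0,0,0],[0,0,0.4,0,0,0],[0,0,0.22,0,0,0],[0,0,0,0,0,0]]])

```text
time_s: 5.6
position: [0.5517, -0.4232, 0.0693]
tool_rot: [[0.786, 0.618, -0.001], [0.618, -0.786, 0.002], [-0.0, -0.002, -1.0]]
ft_force: [0.3, -0.1, 0.1]
grip_width: 0.0385
```

```bash
python3 go.py .5516 -.4235 .069 -52.3; python3 - <<'E'
from h import *
im,d=grab("side"); crop(im,310,60,430,170,6,"s1"); im,d=grab("top"); crop(im,410,140,520,270,5,"t1")
E
```

```text
t 5.6 pos [ 0.5517 -0.4232  0.0693] psi -51.85 q [-47.2  44.   60.8   0.   75.3   4.6] F [ 0.3 -0.1  0.1] w 0.0385
shift(units, current tool) [-0.007  0.005  0.009]
turn [-0.014  0.001  0.052]
shift in target axes [-0.007  0.005  0.009]
```

View pics/s1.png

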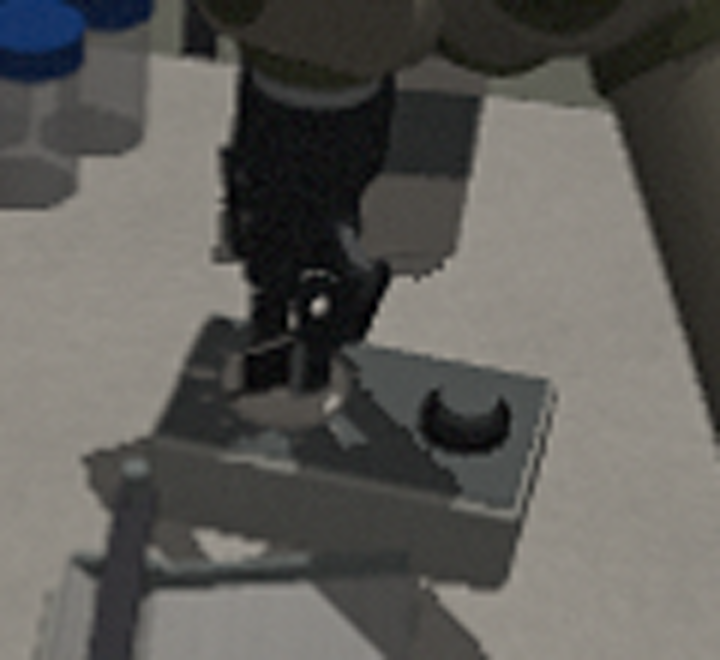

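>>> jog_arm(plan=[[[0,0,0,0,0,0],[0,0,0,0,0,0],[0,0,0,0,0,0],[0,0,0,0,0,0],[0,0,0,0,0,0],[0,0,0,0,0,0]]], grip=-1, squeeze=30)

```text
time_s: 6.3
position: [0.5517, -0.4229, 0.0717]
tool_rot: [[0.786, 0.618, -0.0], [0.618, -0.786, 0.001], [0.0, -0.001, -1.0]]
ft_force: [-3.5, 5.1, 4.8]
grip_width: 0.0132
```

>>> jog_arm(plan=[[[0,0,0,0,0,0.7],[0,0,0,0,0,0.7],[0,0,0,0,0,0.7],[0,0,0,0,0,0.7],[0,0,0,0,0,0.7],[0,0,0,0,0,0.7],[0,0,0,0,0,0.7],[0,0,0,0,0,0],[0,0,0,0,0,0]]])

```text
time_s: 7.2
position: [0.5516, -0.4226, 0.0717]
tool_rot: [[0.998, -0.069, -0.001], [-0.069, -0.998, 0.001], [-0.001, -0.001, -1.0]]
ft_force: [-4.3, 5.6, 6.2]
grip_width: 0.0133
```

```bash
python3 go.py .5516 -.4235 .2 -94.6
```

```text
t 7.2 pos [ 0.5516 -0.4226  0.0717] psi -93.95 q [-47.2  43.8  60.8   0.   75.4  46.8] F [-4.3  5.6  6.2] w 0.0133
shift(units, current tool) [-2.000e-03  1.900e-02 -3.207e+00]
turn [-0.008  0.007  0.075]
shift in target axes [ 2.000e-03  2.300e-02 -3.207e+00]
```

>>> jog_arm(plan=[[[0,0,-0.05,0,0,0],[0,0,0,0,0,0],[0,0,0,0,0,0],[0,0,0,0,0,0]]], grip=-0.1)

```text
time_s: 7.6
position: [0.552, -0.4237, 0.0725]
tool_rot: [[0.998, -0.069, 0.0], [-0.069, -0.998, -0.0], [0.0, 0.0, -1.0]]
ft_force: [-0.4, -0.3, 0.5]
grip_width: 0.0382
```

>>> jog_arm(plan=[[[0,0,-0.5,0,0,0],[0,0,-0.8,0,0,0],[0,0,-0.9,0,0,0],[0,0,-0.9,0,0,0],[0,-1,0,0,0,0],[0,-1,0,0,0,0],[0,-1,0,0,0,0],[0,-1,0,0,0,0],[0,-1,0,0,0,0],[0,0,0,0,0,0]]])

```text
time_s: 8.6
position: [0.5661, -0.2197, 0.1971]
tool_rot: [[0.998, -0.065, 0.0], [-0.065, -0.998, 0.001], [0.0, -0.001, -1.0]]
ft_force: [-0.2, -1.0, -0.4]
grip_width: 0.0383
```

```bash
python3 dial.py; python3 go.py .5516 -.4235 .2 -94.6; python3 - <<'E'
from h import *
im,d=grab("top","t2")
from dial import dial
o=dial(im,d); a=o(.058,half=.055,n=440); b=o(.09,half=.03,n=300)
cv2.imwrite("pics/o2.png",cv2.resize(a,None,fx=1.3,fy=1.3)[:,:,::-1])
E
```

```text
t 8.65 pos [ 0.5661 -0.2221  0.197 ] psi -93.79 q [-32.6  29.1  67.9   0.   83.   61.2] F [ 0.4 -0.1  0. ] w 0.0386
shift(units, current tool) [-0.029  5.049 -0.073]
turn [ 0.001 -0.003  0.094]
shift in target axes [ 0.042  5.048 -0.074]
```

View pics/o2.png

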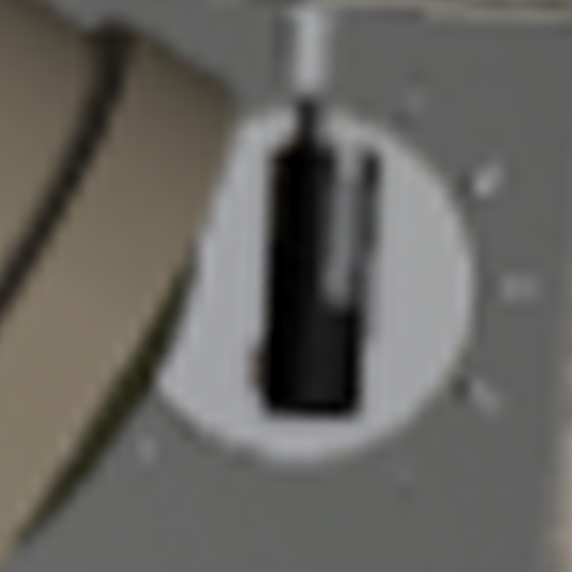

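View pics/t2.png

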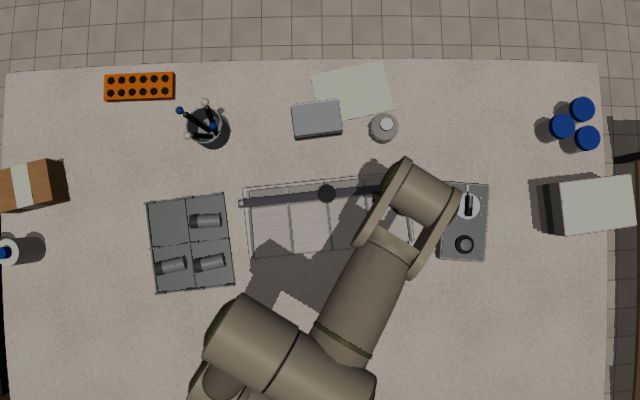

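```bash
cat > ortho.py <<'E'
from h import *
def ortho(im,c,z,half,mm,n="top"):
    N=int(2*half/mm)+1; s=np.linspace(-half,half,N); gx,gy=np.meshgrid(s,s,indexing='ij')
    P=np.stack([c[0]-gx,c[1]-gy,np.full_like(gx,z)],-1).reshape(-1,3)
    uv=proj(n,P).astype(np.float32).reshape(N,N,2)
    return cv2.remap(im,uv[...,0],uv[...,1],cv2.INTER_CUBIC)
E
python3 - <<'E'
from ortho import *
a=cv2.imread("pics/top0.png")
o=ortho(a,(.5516,-.4230),.055,.055,.0002); cv2.imwrite("pics/p1.png",o)
o=ortho(a,(.505,-.418),.055,.125,.0005); cv2.imwrite("pics/p2.png",o)
b=cv2.imread("pics/t2.png")
o=ortho(b,(.5516,-.4230),.09,.04,.0002); o2=ortho(b,(.5516,-.4230),.055,.055,.0002); cv2.imwrite("pics/p3.png",o);cv2.imwrite("pics/p4.png",o2)
E
```

```text
(no output)
```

View pics/p1.png

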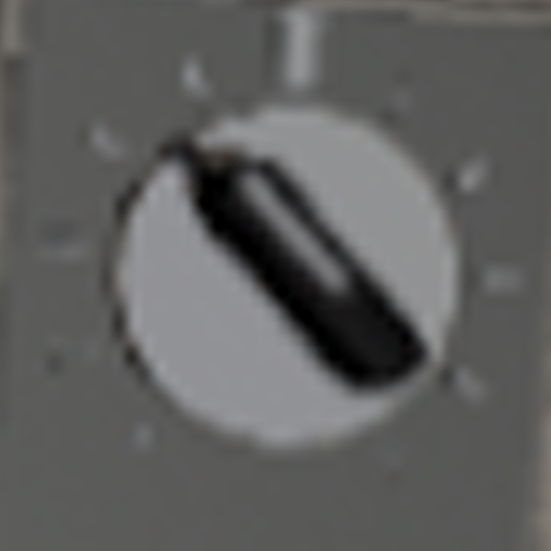

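View pics/p2.png

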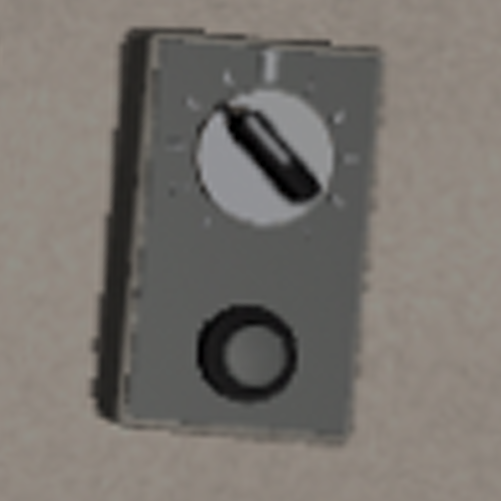

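View pics/p3.png

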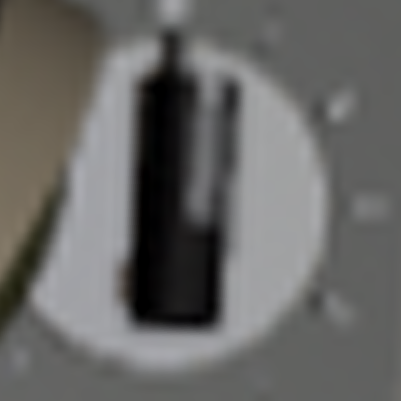

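View pics/p4.png

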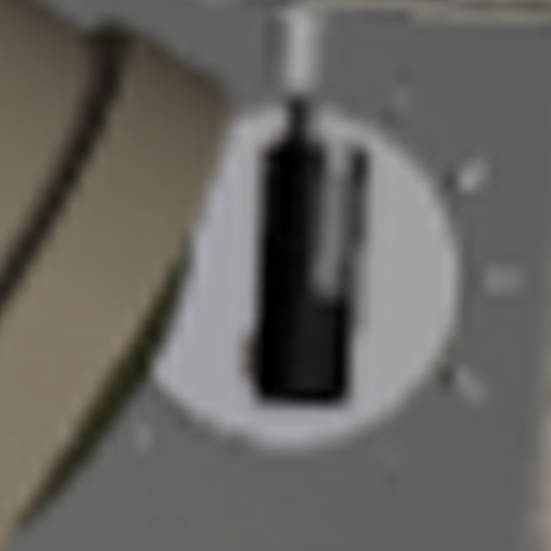

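```bash
python3 - <<'E'
from ortho import *
K,D,r,t=cam("top"); print("cam",-cv2.Rodrigues(r)[0].T@t)
for f in ("top0",):
    a=cv2.imread(f"pics/{f}.png")
    c=(.505,-.418)
    o=cv2.cvtColor(ortho(a,c,.055,.125,.0005),cv2.COLOR_BGR2GRAY).astype(float)
    o=cv2.GaussianBlur(o,(0,0),3)
    gx=np.diff(o,axis=1)
    for lo,hi,sgn in ((330,400,1),(100,175,1)):
        pts=[]
        for v in range(70,400,4):
            seg=o[v,lo:hi]; a1,b1=np.percentile(seg,5),np.percentile(seg,95); 
            g=gx[v,lo:hi]*sgn; g=np.clip(g,0,None); k=np.argmax(g); w=slice(max(0,k-6),k+7); pts.append((v,lo+(g[w]*np.arange(lo,hi)[w]).sum()/g[w].sum()))
        pts=np.array(pts); l=cv2.fitLine(pts.astype(np.float32),cv2.DIST_HUBER,0,.01,.01).ravel(); 
        print(lo,"angle",np.degrees(np.arctan2(-l[1],l[0])), "resid",np.std(pts[:,1]-(l[3]+(pts[:,0]-l[2])*l[1]/l[0])))
# dial white line fit, ortho z=.09 
for f,u0,u1,v0,v1 in (("top0",0,0,0,0),("t2",0,0,0,0)):
    a=cv2.imread(f"pics/{f}.png"); o=cv2.cvtColor(ortho(a,(.5516,-.4230),.09,.03,.0002),cv2.COLOR_BGR2GRAY); cv2.imwrite(f"pics/z_{f}.png",cv2.resize(o,None,fx=2,fy=2))
E
```

```text
cam [ 0.53229198 -0.04090651  1.36281296]
330 angle 5.0104003 resid 10.270513952047136
100 angle 5.0359 resid 0.6160737910199043
```

```bash
python3 - <<'E'
import cv2,numpy as np
cv2.imwrite("pics/zz.png",cv2.resize(np.hstack([cv2.imread("pics/z_top0.png"),cv2.imread("pics/z_t2.png")]),(800,400)))
E
```

```text
(no output)
```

View pics/zz.png

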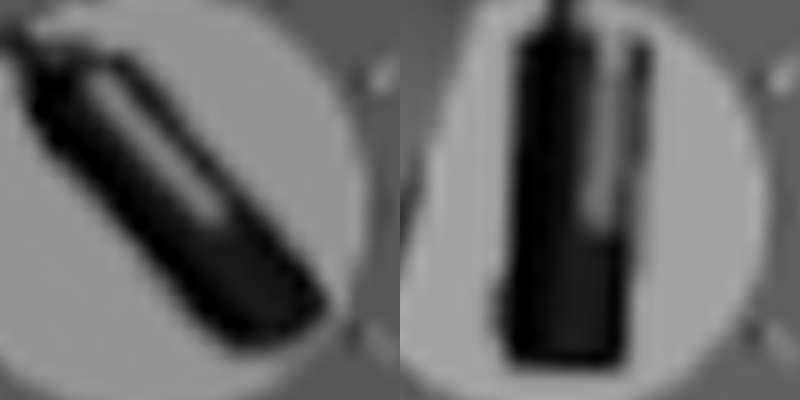

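>>> jog_arm(plan=[[[0,0,0,0,0,0.12],[0.05,1,0,0,0,0],[0,1,0,0,0,0],[0,1,0,0,0,0],[0,1,0,0,0,0],[0,1.0,0,0,0,0],[0,0,0.9,0,0,0],[0,0,0.9,0,0,0],[0,0,0.8,0,0,0],[0,0,0,0,0,0]]])

```text
time_s: 9.7
position: [0.5481, -0.4232, 0.0873]
tool_rot: [[0.996, -0.09, -0.006], [-0.09, -0.996, 0.007], [-0.007, -0.006, -1.0]]
ft_force: [1.2, 0.5, -0.1]
grip_width: 0.0385
```

```bash
python3 go.py .5516 -.4233 .072 -94.9
```

```text
t 9.7 pos [ 0.5481 -0.4232  0.0873] psi -95.15 q [-47.4  42.9  59.9  -0.   77.7  47.7] F [ 1.2  0.5 -0.1] w 0.0385
shift(units, current tool) [ 0.09  -0.004  0.383]
turn [-0.042  0.046 -0.029]
shift in target axes [ 0.087 -0.006  0.383]
```

>>> jog_arm(plan=[[[0.08,0,0.34,0,0,0],[0,0,0,0,0,0],[0,0,0,0,0,0]]])

```text
time_s: 10.0
position: [0.554, -0.4242, 0.0801]
tool_rot: [[0.996, -0.087, 0.001], [-0.087, -0.996, -0.001], [0.001, 0.001, -1.0]]
ft_force: [0.1, 0.4, 0.1]
grip_width: 0.0387
```

>>> jog_arm(plan=[[[0,0,0,0,0,0],[0,0,0,0,0,0],[0,0,0,0,0,0],[0,0,0,0,0,0],[0,0,0,0,0,0],[0,0,0,0,0,0]]], grip=-1)

```text
time_s: 10.6
position: [0.5541, -0.4228, 0.0803]
tool_rot: [[0.996, -0.086, 0.001], [-0.086, -0.996, 0.0], [0.001, -0.001, -1.0]]
ft_force: [0.5, 5.4, 5.3]
grip_width: 0.0129
```

```bash
python3 go.py .5516 -.4233 .072 -94.9
```

```text
t 10.6 pos [ 0.5541 -0.4228  0.0803] psi -94.96 q [-47.1  43.5  60.    0.1  76.5  47.9] F [0.5 5.4 5.3] w 0.0129
shift(units, current tool) [-0.062  0.018  0.209]
turn [-0.004 -0.008 -0.007]
shift in target axes [-0.062  0.018  0.209]
```

>>> jog_arm(plan=[[[0,0,-0.02,0,0,0],[0,0,0,0,0,0],[0,0,0,0,0,0],[0,0,0,0,0,0],[0,0,-0.8,0,0,0],[0,0,-0.9,0,0,0],[0,0,-0.9,0,0,0],[0,0,-0.6,0,0,0]]], grip=-0.1)

```text
time_s: 11.4
position: [0.5538, -0.4241, 0.2108]
tool_rot: [[0.996, -0.087, 0.002], [-0.087, -0.996, -0.003], [0.002, 0.002, -1.0]]
ft_force: [-0.3, -0.2, -0.4]
grip_width: 0.0383
```

>>> jog_arm(plan=[[[0,-0.9,0,0,0,-1],[0,0,0,0,0,-1],[0,0,0,0,0,-1],[0,0,0,0,0,-1],[0,0,0,0,0,-1],[0,0,0,0,0,-1],[0,0,0,0,0,-1],[0,0,0,0,0,-1],[0,0,0,0,0,-1],[0,0,0,0,0,-1]]], grip=0.6)

```text
time_s: 12.4
position: [0.5566, -0.3879, 0.2076]
tool_rot: [[0.151, 0.988, -0.0], [0.988, -0.151, 0.0], [-0.0, -0.0, -1.0]]
ft_force: [-0.0, 0.1, -0.4]
grip_width: 0.0685
```

```bash
python3 go.py .586 -.066 .2 5.3
```

```text
t 12.4 pos [ 0.5566 -0.3879  0.2076] psi -8.71 q [-44.8  36.1  53.3  -0.   90.7 -36.1] F [-0.   0.1 -0.4] w 0.0685
shift(units, current tool) [ 8.067 -0.493  0.191]
turn [-1.00e-03 -0.00e+00 -1.63e+00]
shift in target axes [7.946 1.474 0.191]
```

>>> jog_arm(plan=[[[0,0,0,0,0,-0.8],[0,0,0,0,0,-0.83],[0.9,0.2,0,0,0,0],[1,0.18,0,0,0,0],[1,0.18,0,0,0,0],[1,0.18,0,0,0,0],[1,0.18,0,0,0,0],[1,0.18,0,0,0,0],[1,0.18,0,0,0,0],[1,0.18,0,0,0,0]]])

```text
time_s: 13.4
position: [0.5875, -0.0664, 0.2078]
tool_rot: [[-0.086, 0.996, 0.0], [0.996, 0.086, -0.0], [-0.0, 0.0, -1.0]]
ft_force: [0.8, -0.4, 0.4]
grip_width: 0.0683
```

>>> jog_arm(plan=[[[0,0,0,0,0,0],[0,0,0,0,0,0]]])

```text
time_s: 13.6
position: [0.5877, -0.0675, 0.2078]
tool_rot: [[-0.088, 0.996, 0.0], [0.996, 0.088, -0.0], [-0.0, 0.0, -1.0]]
ft_force: [-0.8, -0.9, 0.3]
grip_width: 0.0684
```

```bash
python3 go.py .5858 -.066 .1 5.3
```

```text
t 13.6 pos [ 0.5877 -0.0675  0.2078] psi 5.04 q [-18.   27.   69.8  -0.   83.2 -23. ] F [-0.8 -0.9  0.3] w 0.0684
shift(units, current tool) [ 0.043 -0.044  2.696]
turn [ 0.001  0.003 -0.03 ]
shift in target axes [ 0.042 -0.043  2.696]
```

>>> jog_arm(plan=[[[0.04,-0.04,0.7,0,0,0],[0,0,0.7,0,0,0],[0,0,0.7,0,0,0],[0,0,0.45,0,0,0],[0,0,0.2,0,0,0],[0,0,0,0,0,0]]])

```text
time_s: 14.2
position: [0.5856, -0.0675, 0.097]
tool_rot: [[-0.085, 0.996, -0.001], [0.996, 0.085, 0.0], [0.0, -0.001, -1.0]]
ft_force: [0.5, 0.1, 0.1]
grip_width: 0.0684
```

>>> jog_arm(plan=[[[0,0,0,0,0,0],[0,0,0,0,0,0],[0,0,0,0,0,0],[0,0,0,0,0,0],[0,0,0,0,0,0],[0,0,0,0,0,0]]], grip=-1, squeeze=70)

```text
time_s: 14.8
position: [0.5857, -0.0671, 0.0988]
tool_rot: [[-0.086, 0.996, 0.0], [0.996, 0.086, -0.001], [-0.001, 0.0, -1.0]]
ft_force: [-3.9, -2.7, 5.0]
grip_width: 0.0417
```

>>> jog_arm(plan=[[[0,0,-0.08,0,0,0],[0,0,-0.08,0,0,0],[0,0,-0.08,0,0,0],[0,0,0,0,0,0]]])

```text
time_s: 15.2
position: [0.5857, -0.0671, 0.1072]
tool_rot: [[-0.086, 0.996, -0.001], [0.996, 0.086, -0.001], [-0.001, -0.001, -1.0]]
ft_force: [-2.6, -4.9, -5.3]
grip_width: 0.0414
```

>>> jog_arm(plan=[[[0,0,-0.05,0,0,0],[0,0,0,0,0,0],[0,0,0,0,0,0]]])

```text
time_s: 15.5
position: [0.5857, -0.067, 0.109]
tool_rot: [[-0.086, 0.996, -0.001], [0.996, 0.086, -0.001], [-0.001, -0.001, -1.0]]
ft_force: [-1.0, -4.6, -7.0]
grip_width: 0.0421
```

>>> jog_arm(plan=[[[0,0,-0.05,0,0,0],[0,0,0,0,0,0],[0,0,0,0,0,0]]])

```text
time_s: 15.8
position: [0.5857, -0.0671, 0.1109]
tool_rot: [[-0.086, 0.996, -0.001], [0.996, 0.086, -0.001], [-0.001, -0.001, -1.0]]
ft_force: [0.1, -5.7, -6.8]
grip_width: 0.042
```

>>> jog_arm(plan=[[[0,0,-0.05,0,0,0],[0,0,0,0,0,0],[0,0,0,0,0,0]]])

```text
time_s: 16.1
position: [0.5857, -0.067, 0.1121]
tool_rot: [[-0.086, 0.996, -0.001], [0.996, 0.086, -0.0], [-0.0, -0.001, -1.0]]
ft_force: [1.2, -5.8, -13.1]
grip_width: 0.0416
```

>>> jog_arm(plan=[[[0,0,-0.05,0,0,0],[0,0,0,0,0,0],[0,0,0,0,0,0]]])

```text
time_s: 16.4
position: [0.5856, -0.067, 0.1122]
tool_rot: [[-0.086, 0.996, -0.003], [0.996, 0.086, 0.0], [0.001, -0.003, -1.0]]
ft_force: [5.7, -6.3, -27.1]
grip_width: 0.0419
```

>>> jog_arm(plan=[[[0,0,-0.05,0,0,0],[0,0,0,0,0,0],[0,0,0,0,0,0]]])

```text
time_s: 16.7
position: [0.5855, -0.067, 0.1124]
tool_rot: [[-0.086, 0.996, -0.004], [0.996, 0.086, 0.001], [0.001, -0.004, -1.0]]
ft_force: [10.4, -7.4, -41.9]
grip_width: 0.0415
```

>>> jog_arm(plan=[[[0,0,0.12,0,0,0],[0,0,0,0,0,0],[0,0,0,0,0,0]]])

```text
time_s: 17.0
position: [0.5857, -0.067, 0.1118]
tool_rot: [[-0.086, 0.996, -0.001], [0.996, 0.086, -0.001], [-0.001, -0.001, -1.0]]
ft_force: [-0.2, -5.3, -9.1]
grip_width: 0.0414
```

>>> jog_arm(plan=[[[0,0,0,0,0,0],[0,0,0,0,0,0],[0,0,0,0,0,0],[0,0,0,0,0,0],[0,0,0,0,0,0],[0,0,-0.5,0,0,0],[0,0,-0.8,0,0,0],[0,0,-0.8,0,0,0],[0,0,-0.3,0,0,0],[0,0,0,0,0,0]]], grip=0.7)

```text
time_s: 18.0
position: [0.5863, -0.0666, 0.2099]
tool_rot: [[-0.086, 0.996, 0.003], [0.996, 0.086, -0.001], [-0.001, 0.003, -1.0]]
ft_force: [-0.7, 0.5, 0.2]
grip_width: 0.0724
```

```bash
python3 - <<'E'
from h import *
im,d=grab("top","t3"); s,_=grab("side","s3")
E
python3 go.py .5 .25 .2 5.3
```

```text
t 18.1 pos [ 0.5854 -0.0663  0.2072] psi 4.96 q [-18.   26.8  70.2   0.   83.1 -22.9] F [ 0.5  0.4 -0.4] w 0.0725
shift(units, current tool) [ 8.063 -1.443  0.189]
turn [-0.012 -0.006 -0.04 ]
shift in target axes [ 8.072 -1.395  0.18 ]
```

View pics/t3.png

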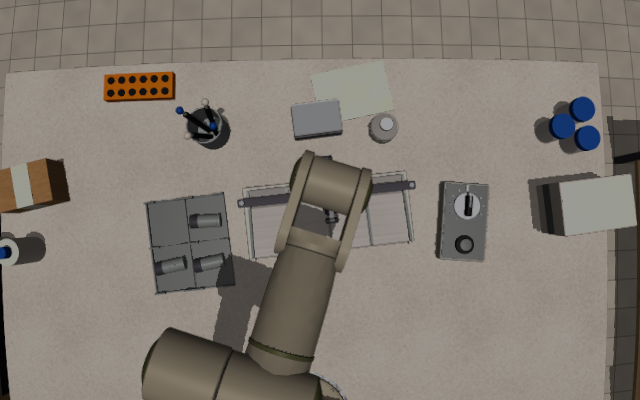

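View pics/s3.png

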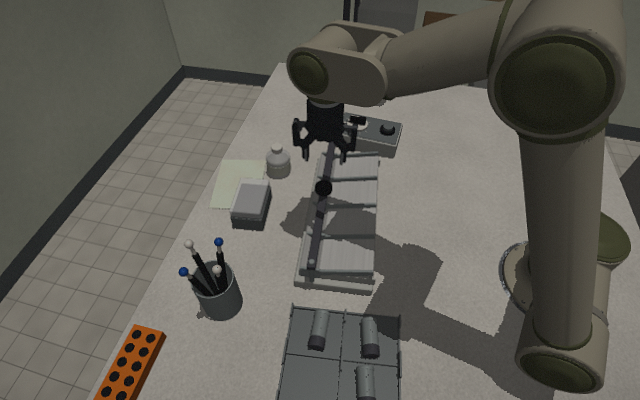

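```bash
python3 - <<'E'
from h import *
im,d=grab("top")
X=cloud("top",d)
def c2(U,V,s=5,x0=140,y0=180): return ((U+.5)/s-.5+x0,(V+.5)/s-.5+y0)
for n,a,b in (("A",(247,206),(405,200)),("B",(76,445),(229,411)),("C",(270,428),(423,397))):
    p=at_z("top",[c2(*a),c2(*b)],.021); e=p[0]-p[1]; print(n,"mid",np.round(p.mean(0),4),"len",round(np.linalg.norm(e),4),"jaw psi",round(np.degrees(np.arctan2(-e[0],e[1])),1))
    m=(np.linalg.norm(X[...,:2]-p.mean(0)[:2],axis=2)<.045)&(X[...,2]>.028)&(X[...,2]<.05)
    q=X[m]; c=q[:,:2].mean(0); w,v=np.linalg.eigh(np.cov((q[:,:2]-c).T)); ax=v[:,1]; ax=ax*np.sign(ax[1]); print("   cloud",m.sum(),np.round(c,4),"zmax",np.percentile(q[:,2],[50,95]).round(4),"psi",np.degrees(np.arctan2(-ax[0],ax[1])).round(1),"len",round(np.ptp((q[:,:2]-c)@ax),3))
for q in ("jar1_mid","jar2_mid"):
    for r in spotter.trace("top",q)[:5]: print(q,round(r['score'],2),r['rect'],r['pixels'].sum())
# tray corners z=.011
print(at_z("top",[c2(*u) for u in ((20,115),(415,62),(475,522),(82,570),(247,312))],.015).round(4))
E
```

```text
A mid [0.5244 0.2486 0.021 ] len 0.0834 jaw psi 1.5
   cloud 350 [0.5239 0.2477] zmax [0.0367 0.0419] psi 2.1 len 0.08
B mid [0.408  0.3425 0.021 ] len 0.0843 jaw psi 12.0
   cloud 367 [0.4078 0.3411] zmax [0.0366 0.0419] psi 11.1 len 0.081
C mid [0.4156 0.2393 0.021 ] len 0.0823 jaw psi 10.9
   cloud 383 [0.4143 0.2397] zmax [0.0366 0.0416] psi 12.0 len 0.08
jar1_mid 0.64 [188.7, 215.4, 222.1, 227.7] 404
jar2_mid 0.47 [370.6, 114.3, 400.7, 142.7] 680
[[0.5726 0.4141 0.015 ]
 [0.5973 0.2021 0.015 ]
 [0.3576 0.1738 0.015 ]
 [0.3326 0.3838 0.015 ]
 [0.468  0.2924 0.015 ]]
```

```bash
python3 go.py .5242 .2482 .12 1.8
```

```text
t 18.25 pos [ 0.5854 -0.0664  0.2069] psi 4.95 q [-18.   26.8  70.2  -0.   83.2 -22.9] F [-0.2 -0.   0.7] w 0.0723
shift(units, current tool) [ 7.965 -0.839  2.185]
turn [-0.018 -0.007  0.367]
shift in target axes [ 7.909 -1.282  2.173]
```

>>> jog_arm(plan=[[[1,-0.1,0,0,0,0],[1,-0.1,0,0,0,0],[1,-0.1,0,0,0,0],[1,-0.1,0,0,0,0],[1,-0.1,0,0,0,0],[1,-0.1,0,0,0,0],[1,-0.1,0.5,0,0,0],[0.95,-0.1,1,0,0,0],[0,0,0.65,0,0,0.37],[0,0,0,0,0,0]]], grip=0.6)

```text
time_s: 19.25
position: [0.5249, 0.2442, 0.1223]
tool_rot: [[-0.032, 0.999, -0.008], [0.999, 0.032, -0.002], [-0.002, -0.008, -1.0]]
ft_force: [-0.6, 0.4, 0.4]
grip_width: 0.0688
```

```bash
python3 go.py .5242 .2482 .007 1.8
```

```text
t 19.25 pos [0.5249 0.2442 0.1223] psi 1.83 q [13.2 30.4 78.9 -0.  71.2 11.4] F [-0.6  0.4  0.4] w 0.0688
shift(units, current tool) [0.105 0.011 2.882]
turn [-0.056  0.012  0.004]
shift in target axes [ 0.1   -0.014  2.882]
```

>>> jog_arm(plan=[[[0.1,0,0.6,0,0,0],[0,0,0.6,0,0,0],[0,0,0.6,0,0,0],[0,0,0.5,0,0,0],[0,0,0.35,0,0,0],[0,0,0.15,0,0,0],[0,0,0,0,0,0],[0,0,0,0,0,0]]])

```text
time_s: 20.05
position: [0.5278, 0.2478, 0.0154]
tool_rot: [[-0.031, 1.0, 0.002], [1.0, 0.031, 0.0], [0.0, 0.002, -1.0]]
ft_force: [0.1, 0.8, 0.0]
grip_width: 0.0685
```

```bash
python3 go.py .5242 .2482 .007 1.8;  python3 - <<'E'
from h import *
im,d=grab("side"); crop(im,240,230,430,390,4,"s4")
E
```

```text
t 20.05 pos [0.5278 0.2478 0.0154] psi 1.78 q [13.5 38.4 84.8 -0.  56.7 11.7] F [0.1 0.8 0. ] w 0.0685
shift(units, current tool) [ 0.013 -0.09   0.211]
turn [ 0.01  -0.002 -0.003]
shift in target axes [ 0.013 -0.09   0.211]
```

View pics/s4.png

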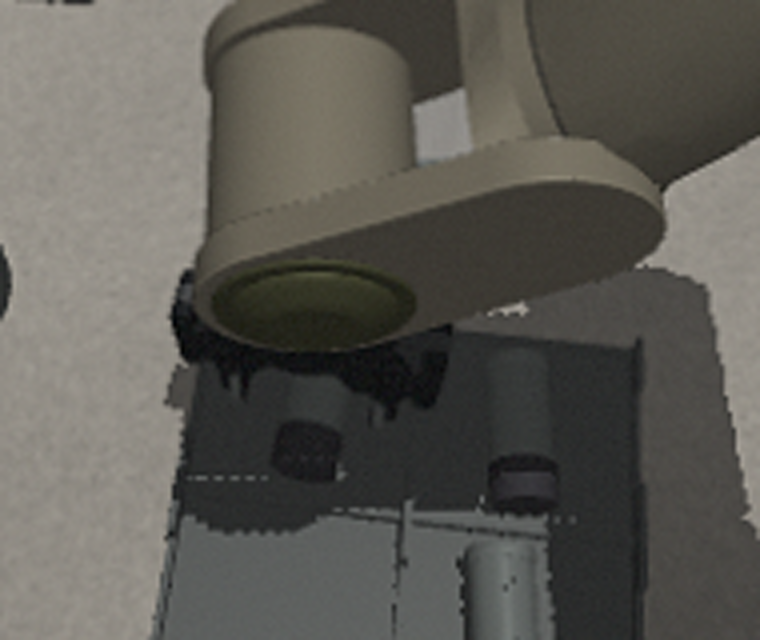

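>>> jog_arm(plan=[[[0,-0.09,0.1,0,0,0],[0,0,0.1,0,0,0],[0,0,0,0,0,0]]])

```text
time_s: 20.4
position: [0.5231, 0.2478, 0.0059]
tool_rot: [[-0.031, 1.0, -0.001], [1.0, 0.031, -0.0], [-0.0, -0.001, -1.0]]
ft_force: [-0.1, 0.3, 0.4]
grip_width: 0.0683
```

>>> jog_arm(plan=[[[0,0,0,0,0,0],[0,0,0,0,0,0],[0,0,0,0,0,0],[0,0,0,0,0,0],[0,0,0,0,0,0],[0,0,0,0,0,0]]], grip=-1, squeeze=50)

```text
time_s: 21.0
position: [0.5236, 0.2479, 0.0067]
tool_rot: [[-0.031, 1.0, 0.0], [1.0, 0.031, 0.0], [0.0, 0.0, -1.0]]
ft_force: [-1.8, -0.5, 5.3]
grip_width: 0.0342
```

>>> jog_arm(plan=[[[0,0,-0.3,0,0,0],[0,0,-0.6,0,0,0],[0,0,-0.8,0,0,0],[0,0,-0.8,0,0,0],[0,0,-0.8,0,0,0],[0,0,-0.3,0,0,0],[0,0,0,0,0,0]]])

```text
time_s: 21.7
position: [0.5239, 0.2479, 0.1516]
tool_rot: [[-0.031, 1.0, 0.003], [1.0, 0.031, 0.001], [0.001, 0.003, -1.0]]
ft_force: [0.4, -0.4, -3.4]
grip_width: 0.0344
```

```bash
python3 go.py .4984 -.1233 .13 5.3 12
```

```text
t 21.7 pos [0.5239 0.2479 0.1516] psi 1.78 q [13.6 28.5 77.   0.  74.3 11.9] F [ 0.4 -0.4 -3.4] w 0.0344
shift(units, current tool) [-9.257 -0.927  0.532]
turn [ 1.414 -0.046 -0.408]
shift in target axes [-9.182 -1.347  0.839]
```

>>> jog_arm(plan=[[[-0.6,-0.1,0,0,0,0],[-0.9,-0.1,0,0,0,0],[-0.9,-0.1,0,0,0,0],[-1,-0.1,0,0,0,0],[-1,-0.1,0,0,0,0],[-1,-0.1,0,0,0,0],[-1,-0.1,0,0,0,0],[-1,-0.1,0,0,0,0],[-0.9,-0.1,0,0,0,0],[-0.9,-0.03,0,0,0,0]]])

```text
time_s: 22.7
position: [0.4964, -0.1224, 0.1484]
tool_rot: [[-0.031, 1.0, -0.003], [1.0, 0.031, 0.002], [0.002, -0.003, -1.0]]
ft_force: [1.4, 0.4, -2.2]
grip_width: 0.0344
```

>>> jog_arm(plan=[[[0,0,0,0.47,0,-0.14],[0,0,0,0.47,0,-0.14],[0,0,0,0.47,0,-0.13],[0,0,0,0,0,0],[0,0,0,0,0,0]]])

```text
time_s: 23.2
position: [0.4973, -0.1208, 0.1489]
tool_rot: [[-0.092, 0.973, -0.21], [0.996, 0.091, -0.012], [0.008, -0.211, -0.978]]
ft_force: [-0.3, 0.2, -2.6]
grip_width: 0.0342
```

```bash
python3 go.py .4954 -.1236 .0718 5.3 12; python3 - <<'E'
from h import *
im,d=grab("top"); crop(im,120,150,440,310,2.4,"t5")
for q in ("jar1_mid",):
    for r in spotter.trace("top",q)[:5]: print(q,round(r['score'],2),r['rect'],r['pixels'].sum())
E
```

```text
t 23.2 pos [ 0.4973 -0.1208  0.1489] psi 5.36 q [-24.1  27.6  80.2  -5.6  83.1 -28.2] F [-0.3  0.2 -2.6] w 0.0342
shift(units, current tool) [-0.08   0.353  1.895]
turn [-0.018 -0.051  0.007]
shift in target axes [-0.065  0.348  1.896]
jar1_mid 0.51 [332.7, 222.9, 369.9, 242.3] 111
```

View pics/t5.png

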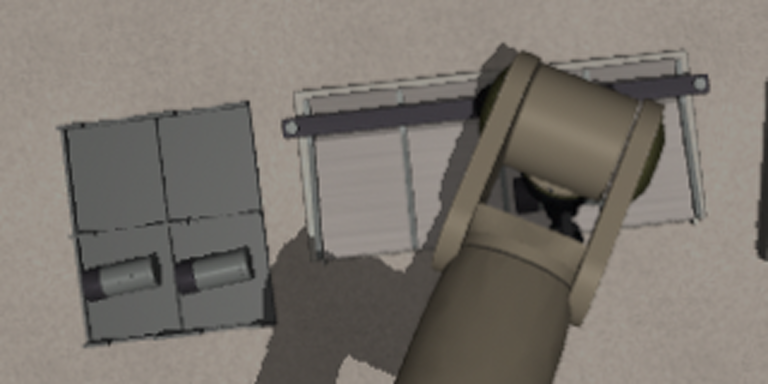

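>>> jog_arm(plan=[[[0,0.34,0,-0.02,-0.05,0],[-0.06,0,0.5,0,0,0],[0,0,0.5,0,0,0],[0,0,0.4,0,0,0],[0,0,0.25,0,0,0],[0,0,0.15,0,0,0],[0,0,0,0,0,0],[0,0,0,0,0,0]]])

```text
time_s: 24.1
position: [0.4969, -0.1239, 0.0776]
tool_rot: [[-0.093, 0.974, -0.205], [0.996, 0.091, -0.021], [-0.002, -0.206, -0.979]]
ft_force: [-0.6, -1.0, -1.9]
grip_width: 0.0342
```

```bash
python3 go.py .4954 -.1236 .0718 5.3 12; python3 - <<'E'
from h import *
im,d=grab("side"); crop(im,280,100,440,280,4,"s6")
E
```

```text
t 24.1 pos [ 0.4969 -0.1239  0.0776] psi 5.34 q [-24.2  32.3  85.4  -6.2  72.7 -27.2] F [-0.6 -1.  -1.9] w 0.0342
shift(units, current tool) [ 0.011 -0.005  0.149]
turn [0.015 0.012 0.005]
shift in target axes [ 0.011 -0.005  0.149]
```

View pics/s6.png

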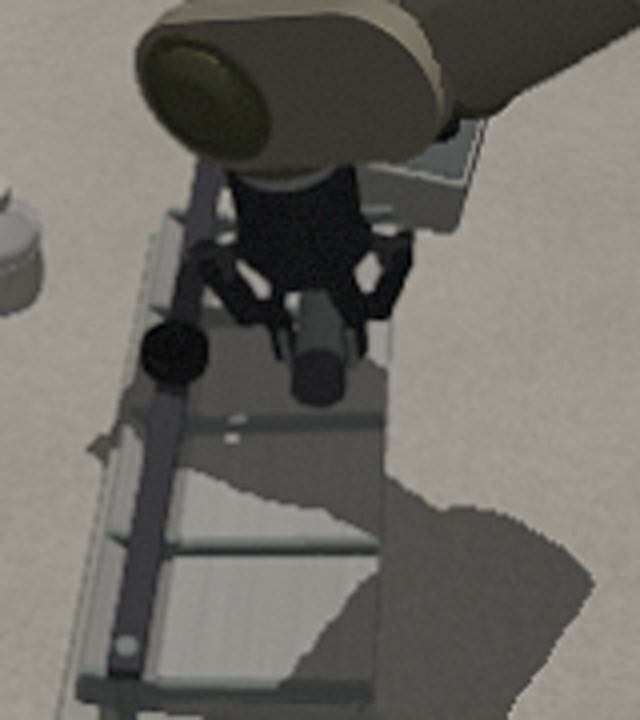

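>>> jog_arm(plan=[[[0,0,0.14,0,0,0],[0,0,0.03,0,0,0],[0,0,0,0,0,0],[0,0,0,0,0,0]]])

```text
time_s: 24.55
position: [0.495, -0.1239, 0.0704]
tool_rot: [[-0.093, 0.974, -0.206], [0.996, 0.091, -0.02], [-0.001, -0.207, -0.978]]
ft_force: [0.0, 0.0, -2.2]
grip_width: 0.0346
```

>>> jog_arm(plan=[[[0,0,0.02,0,0,0],[0,0,0,0,0,0]]])

```text
time_s: 24.75
position: [0.495, -0.124, 0.0702]
tool_rot: [[-0.093, 0.974, -0.205], [0.996, 0.091, -0.021], [-0.001, -0.206, -0.979]]
ft_force: [-0.1, 1.2, 4.2]
grip_width: 0.0342
```

>>> jog_arm(plan=[[[0,0,0,0,0,0],[0,0,0,0,0,0],[0,0,0,0,0,0],[0,0,0,0,0,0],[0,0,0,0,0,0]]], grip=0.4)

```text
time_s: 25.25
position: [0.4949, -0.124, 0.0696]
tool_rot: [[-0.093, 0.974, -0.206], [0.996, 0.091, -0.02], [-0.001, -0.207, -0.978]]
ft_force: [0.8, 0.1, -0.2]
grip_width: 0.0599
```

```bash
python3 - <<'E'
from h import *
im,d=grab("side"); crop(im,280,100,440,280,4,"s7")
E
```

```text
(no output)
```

View pics/s7.png

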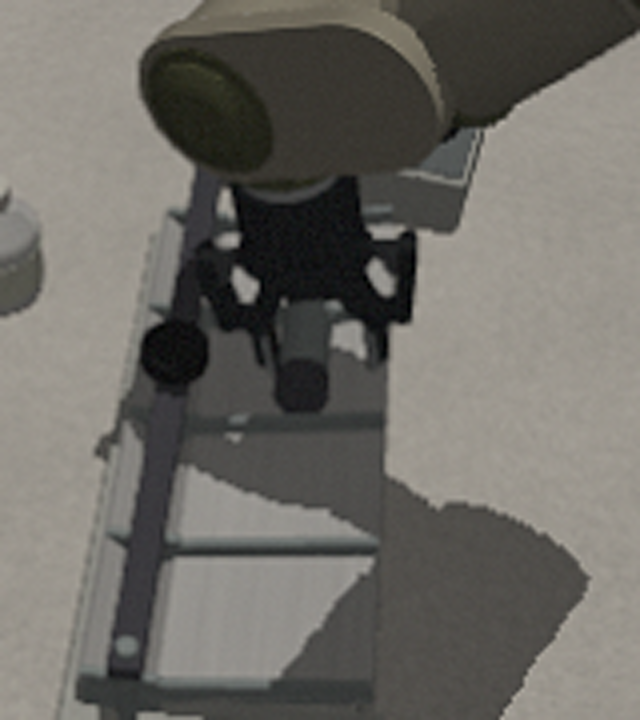

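>>> jog_arm(plan=[[[0,0,-0.2,0,0,0],[0,0,-0.4,0,0,0],[0,0,-0.5,0,0,0],[0,0,-0.7,0,0,0],[0,0,-0.7,0,0,0],[0,0,0,0,0,0]]])

```text
time_s: 25.9
position: [0.5171, -0.1223, 0.1713]
tool_rot: [[-0.094, 0.975, -0.199], [0.996, 0.091, -0.023], [-0.004, -0.201, -0.98]]
ft_force: [-0.1, -0.6, 1.0]
grip_width: 0.0596
```

```bash
python3 - <<'E'
from h import *
im,d=grab("side"); crop(im,280,100,440,280,4,"s8")
E
python3 go.py .415 .2395 .15 11.4
```

```text
t 25.95 pos [ 0.5161 -0.122   0.1692] psi 5.35 q [-23.3  27.9  75.8  -5.7  86.6 -27.8] F [-0.3  1.4 -1.4] w 0.06
shift(units, current tool) [ 9.236 -1.541  0.786]
turn [-1.367 -0.054 -0.7  ]
shift in target axes [ 9.359 -0.691  0.481]
```

View pics/s8.png

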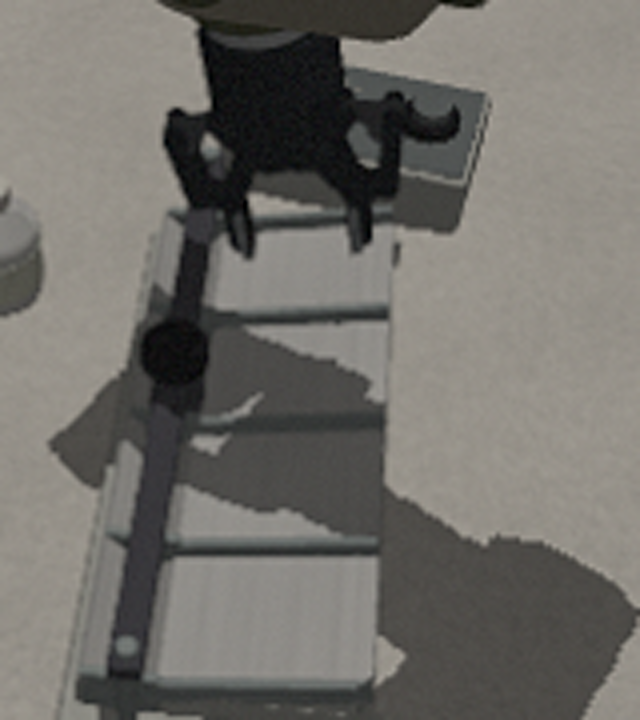

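>>> jog_arm(plan=[[[0,0,-0.5,-0.5,0,-0.2],[0,0,0,-0.5,-0.05,-0.2],[0,0,0,-0.37,0,-0.3],[0.8,-0.05,0,0,0,0],[1,-0.08,0,0,0,0],[1,-0.08,0,0,0,0],[1,-0.08,0,0,0,0],[1,-0.08,0,0,0,0],[1,-0.08,0,0,0,0],[1,-0.08,0,0,0,0]]], grip=0.6)

```text
time_s: 26.95
position: [0.4437, 0.1423, 0.1867]
tool_rot: [[-0.197, 0.98, -0.005], [0.98, 0.197, 0.0], [0.001, -0.004, -1.0]]
ft_force: [1.5, -0.2, -0.5]
grip_width: 0.0685
```

```bash
python3 go.py .415 .2395 .1 11.4;python3 - <<'E'
from h import *
im,d=grab("top"); crop(im,120,150,440,310,2.4,"t9")
E
```

```text
t 26.95 pos [0.4437 0.1423 0.1867] psi 11.37 q [ 3.2 15.9 91.3  0.  73.  -8.2] F [ 1.5 -0.2 -0.5] w 0.0685
shift(units, current tool) [ 2.521 -0.215  2.172]
turn [-0.03  -0.008 -0.004]
shift in target axes [ 2.524 -0.223  2.168]
```

View pics/t9.png

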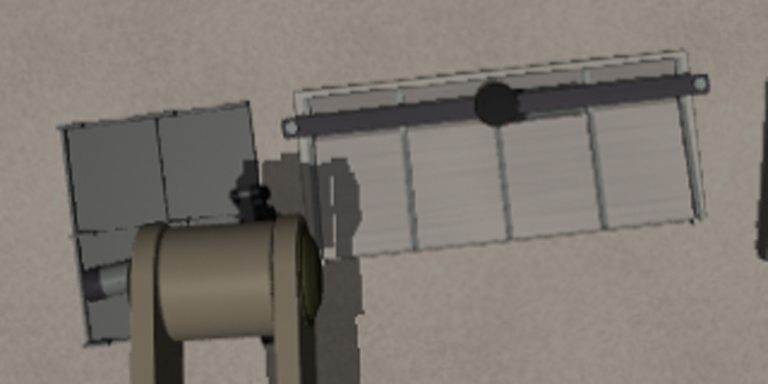

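>>> jog_arm(plan=[[[0.8,-0.1,0,0,0,0],[1,-0.1,0,0,0,0],[0.72,0,0,0,0,0],[0,0,0.7,0,0,0],[0,0,0.7,0,0,0],[0,0,0.5,0,0,0],[0,0,0,0,0,0],[0,0,0,0,0,0]]])

```text
time_s: 27.8
position: [0.417, 0.2381, 0.1116]
tool_rot: [[-0.197, 0.98, -0.004], [0.98, 0.197, 0.0], [0.001, -0.004, -1.0]]
ft_force: [0.1, -0.0, 0.9]
grip_width: 0.0683
```

```bash
python3 go.py .415 .2395 .0065 11.4;python3 - <<'E'
from h import *
im,d=grab("side"); crop(im,260,280,430,400,4.5,"s10")
E
```

```text
t 27.8 pos [0.417  0.2381 0.1116] psi 11.38 q [15.5 22.6 95.7  0.1 61.9  4.1] F [ 0.1 -0.   0.9] w 0.0683
shift(units, current tool) [ 0.041 -0.033  2.628]
turn [-0.024 -0.005 -0.002]
shift in target axes [ 0.044 -0.042  2.628]
```

View pics/s10.png

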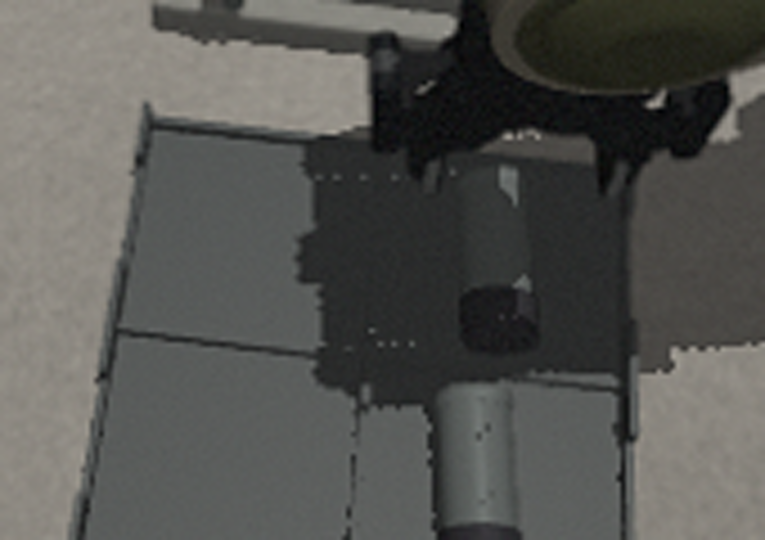

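>>> jog_arm(plan=[[[0.04,-0.04,0.6,0,0,0],[0,0,0.6,0,0,0],[0,0,0.6,0,0,0],[0,0,0.45,0,0,0],[0,0,0.25,0,0,0],[0,0,0.06,0,0,0],[0,0,0,0,0,0],[0,0,0,0,0,0]]])

```text
time_s: 28.65
position: [0.4154, 0.2397, 0.01]
tool_rot: [[-0.197, 0.98, -0.001], [0.98, 0.197, 0.001], [0.001, -0.001, -1.0]]
ft_force: [-0.4, 0.0, -0.9]
grip_width: 0.0681
```

```bash
python3 go.py .415 .2395 .0065 11.4
```

```text
t 28.65 pos [0.4154 0.2397 0.01  ] psi 11.39 q [1.580e+01 3.200e+01 1.021e+02 1.000e-01 4.600e+01 4.300e+00] F [-0.4  0.  -0.9] w 0.0681
shift(units, current tool) [-0.003 -0.012  0.087]
turn [-0.006 -0.007 -0.001]
shift in target axes [-0.003 -0.012  0.087]
```

>>> jog_arm(plan=[[[0,0,0.08,0,0,0],[0,0,0,0,0,0]]])

```text
time_s: 28.85
position: [0.4149, 0.2396, 0.006]
tool_rot: [[-0.197, 0.98, -0.002], [0.98, 0.197, 0.0], [0.001, -0.002, -1.0]]
ft_force: [-0.4, -0.1, -0.6]
grip_width: 0.0681
```

>>> jog_arm(plan=[[[0,0,0,0,0,0],[0,0,0,0,0,0],[0,0,0,0,0,0],[0,0,0,0,0,0],[0,0,0,0,0,0],[0,0,0,0,0,0]]], grip=-1)

```text
time_s: 29.45
position: [0.4149, 0.2396, 0.0062]
tool_rot: [[-0.198, 0.98, -0.003], [0.98, 0.198, 0.0], [0.001, -0.002, -1.0]]
ft_force: [-1.6, -0.7, 6.4]
grip_width: 0.0344
```

>>> jog_arm(plan=[[[0,0,-0.3,0,0,0],[0,0,-0.6,0,0,0],[0,0,-0.8,0,0,0],[0,0,-0.8,0,0,0],[0,0,-0.8,0,0,0],[0,0,-0.3,0,0,0],[0,0,0,0,0,0]]])

```text
time_s: 30.15
position: [0.4158, 0.2397, 0.1512]
tool_rot: [[-0.198, 0.98, 0.0], [0.98, 0.198, 0.001], [0.001, 0.0, -1.0]]
ft_force: [-0.3, 0.2, -3.5]
grip_width: 0.035
```

```bash
python3 go.py .4894 -.0257 .14 5.3 12
```

```text
t 30.15 pos [0.4158 0.2397 0.1512] psi 11.39 q [15.8 19.5 92.7  0.1 67.8  4.3] F [-0.3  0.2 -3.5] w 0.035
shift(units, current tool) [-6.867  0.494  0.272]
turn [1.397 0.066 0.707]
shift in target axes [-6.776  1.252  0.02 ]
```

>>> jog_arm(plan=[[[-0.6,0.05,0,0,0,0],[-0.9,0.06,0,0,0,0],[-0.9,0.06,0,0,0,0],[-0.9,0.07,0,0,0,0],[-0.9,0.07,0,0,0,0],[-0.9,0.06,0,0,0,0],[-0.9,0.06,0,0,0,0],[-0.8,0.06,0,0,0,0]]])

```text
time_s: 30.95
position: [0.4878, -0.0249, 0.1481]
tool_rot: [[-0.197, 0.98, -0.005], [0.98, 0.197, 0.001], [0.002, -0.005, -1.0]]
ft_force: [-0.4, -0.4, -2.2]
grip_width: 0.0345
```

>>> jog_arm(plan=[[[0,0,0,0.47,0.02,0.24],[0,0,0,0.47,0.02,0.24],[0,0,0,0.46,0.02,0.23],[0,0,0,0,0,0],[0,0,0,0,0,0]]])

```text
time_s: 31.45
position: [0.4878, -0.0231, 0.1484]
tool_rot: [[-0.093, 0.973, -0.211], [0.996, 0.091, -0.02], [-0.001, -0.212, -0.977]]
ft_force: [-0.0, -0.2, -2.6]
grip_width: 0.0344
```

```bash
python3 go.py .4864 -.026 .0705 5.3 12; python3 - <<'E'
from h import *
im,d=grab("top"); crop(im,120,150,440,310,2.4,"t11")
E
```

```text
t 31.45 pos [ 0.4878 -0.0231  0.1484] psi 5.34 q [-14.4  25.7  83.7  -4.2  82.1 -18.7] F [-0.  -0.2 -2.6] w 0.0344
shift(units, current tool) [-0.068  0.371  1.912]
turn [-0.026  0.004  0.004]
shift in target axes [-0.069  0.364  1.913]
```

View pics/t11.png

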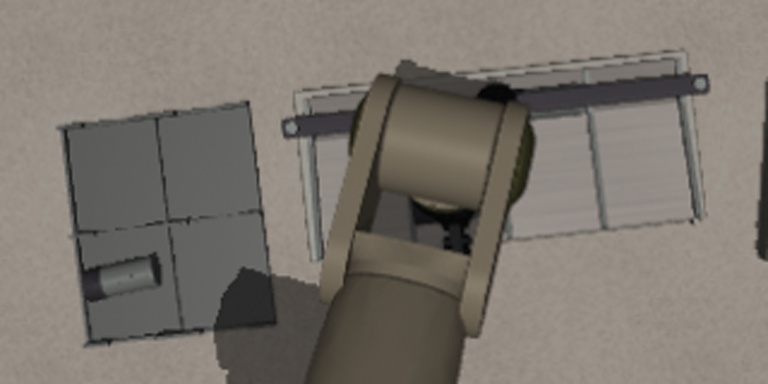

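>>> jog_arm(plan=[[[-0.07,0.36,0,-0.02,0,0],[0,0,0.5,0,0,0],[0,0,0.5,0,0,0],[0,0,0.4,0,0,0],[0,0,0.25,0,0,0],[0,0,0.15,0,0,0],[0,0,0,0,0,0],[0,0,0,0,0,0]]])

```text
time_s: 32.3
position: [0.4879, -0.0264, 0.0766]
tool_rot: [[-0.092, 0.974, -0.206], [0.996, 0.09, -0.021], [-0.002, -0.207, -0.978]]
ft_force: [0.7, -0.3, -2.4]
grip_width: 0.0345
```

```bash
python3 go.py .4864 -.026 .0705 5.3 12; python3 - <<'E'
from h import *
im,d=grab("side"); crop(im,280,100,440,280,4,"s12")
E
```

```text
t 32.3 pos [ 0.4879 -0.0264  0.0766] psi 5.26 q [-14.8  30.8  88.9  -4.4  71.6 -18.2] F [ 0.7 -0.3 -2.4] w 0.0345
shift(units, current tool) [ 0.013 -0.004  0.158]
turn [ 0.005  0.012 -0.005]
shift in target axes [ 0.013 -0.004  0.158]
```

View pics/s12.png

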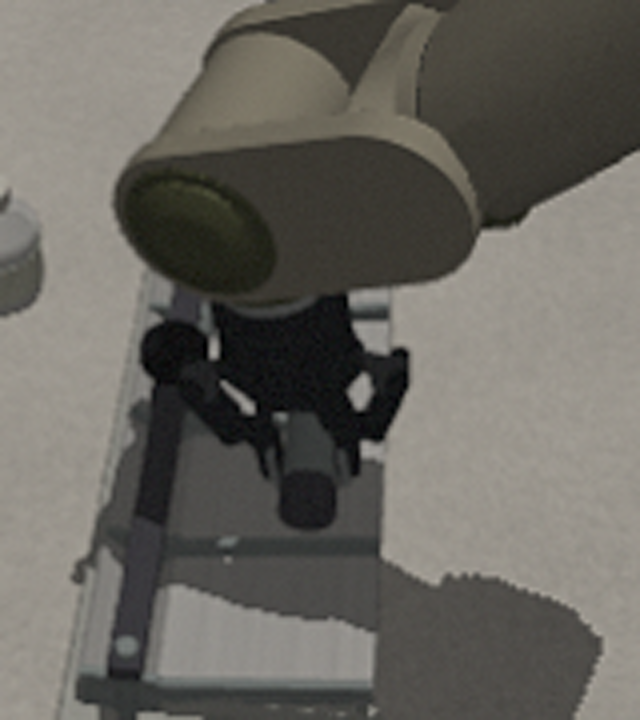

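>>> jog_arm(plan=[[[0,0,0.14,0,0,0],[0,0,0.05,0,0,0],[0,0,0,0,0,0],[0,0,0,0,0,0]]])

```text
time_s: 32.75
position: [0.4863, -0.0265, 0.0695]
tool_rot: [[-0.092, 0.974, -0.206], [0.996, 0.09, -0.021], [-0.002, -0.207, -0.978]]
ft_force: [-0.1, 1.1, 7.9]
grip_width: 0.0347
```

>>> jog_arm(plan=[[[0,0,0,0,0,0],[0,0,0,0,0,0],[0,0,0,0,0,0],[0,0,0,0,0,0],[0,0,0,0,0,0]]], grip=0.4)

```text
time_s: 33.25
position: [0.486, -0.0265, 0.0686]
tool_rot: [[-0.092, 0.974, -0.207], [0.996, 0.09, -0.021], [-0.002, -0.208, -0.978]]
ft_force: [-0.4, 0.3, 0.5]
grip_width: 0.0595
```

>>> jog_arm(plan=[[[0,0,-0.2,0,0,0],[0,0,-0.4,0,0,0],[0,0,-0.5,0,0,0],[0,0,-0.7,0,0,0],[0,0,-0.7,0,0,0],[0,0,0,0,0,0]]])

```text
time_s: 33.85
position: [0.5085, -0.0246, 0.1701]
tool_rot: [[-0.092, 0.975, -0.201], [0.996, 0.09, -0.022], [-0.004, -0.202, -0.979]]
ft_force: [0.1, 0.6, -0.1]
grip_width: 0.0599
```

```bash
python3 - <<'E'
from h import *
im,d=grab("side"); crop(im,280,100,440,280,4,"s13")
E
python3 go.py .408 .342 .15 11.5
```

```text
t 33.9 pos [ 0.5074 -0.0244  0.1682] psi 5.25 q [-14.   26.1  79.2  -4.   85.8 -18.6] F [-0.6 -0.3 -1. ] w 0.0595
shift(units, current tool) [ 9.352 -1.509  0.753]
turn [-1.376 -0.056 -0.723]
shift in target axes [ 9.473 -0.609  0.454]
```

View pics/s13.png

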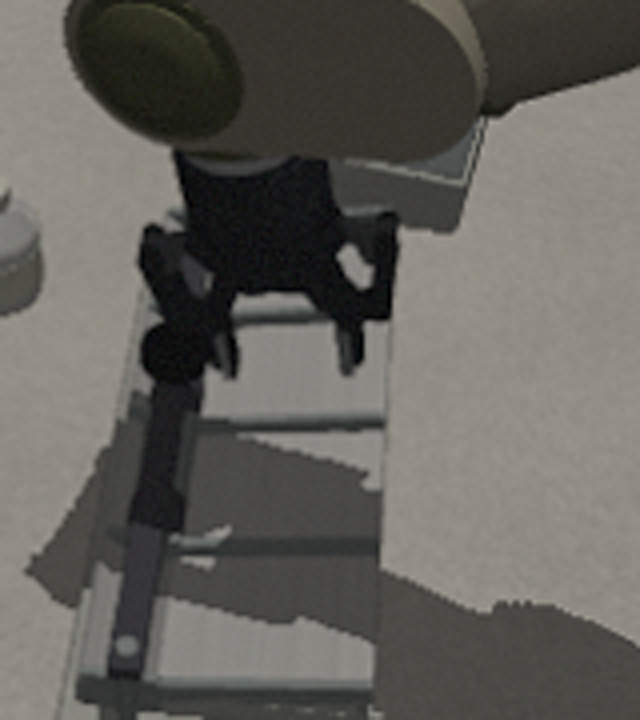

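>>> jog_arm(plan=[[[0,0,-0.5,-0.5,0,-0.24],[0,0,0,-0.5,-0.05,-0.24],[0,0,0,-0.37,0,-0.24],[0.8,-0.05,0,0,0,0],[1,-0.07,0,0,0,0],[1,-0.07,0,0,0,0],[1,-0.07,0,0,0,0],[1,-0.07,0,0,0,0],[1,-0.07,0,0,0,0],[1,-0.07,0,0,0,0]]], grip=0.6)

```text
time_s: 34.9
position: [0.4371, 0.2402, 0.1859]
tool_rot: [[-0.199, 0.98, -0.006], [0.98, 0.199, 0.0], [0.002, -0.006, -1.0]]
ft_force: [1.0, 0.2, -0.3]
grip_width: 0.0683
```

```bash
python3 go.py .408 .342 .11 11.5;python3 - <<'E'
from h import *
im,d=grab("top"); crop(im,120,150,440,310,2.4,"t14"); X=cloud("top",d)
p=np.array([.408,.342])
m=(np.linalg.norm(X[...,:2]-p,axis=2)<.05)&(X[...,2]>.028)&(X[...,2]<.05)
q=X[m]; print(m.sum(), q[:,:2].mean(0) if m.sum() else 0)
E
```

```text
t 34.9 pos [0.4371 0.2402 0.1859] psi 11.45 q [15.1 19.2 86.5  0.1 74.6  3.6] F [ 1.   0.2 -0.3] w 0.0683
shift(units, current tool) [ 2.636 -0.197  1.904]
turn [-0.039 -0.011 -0.005]
shift in target axes [ 2.639 -0.206  1.898]
0 0
```

View pics/t14.png

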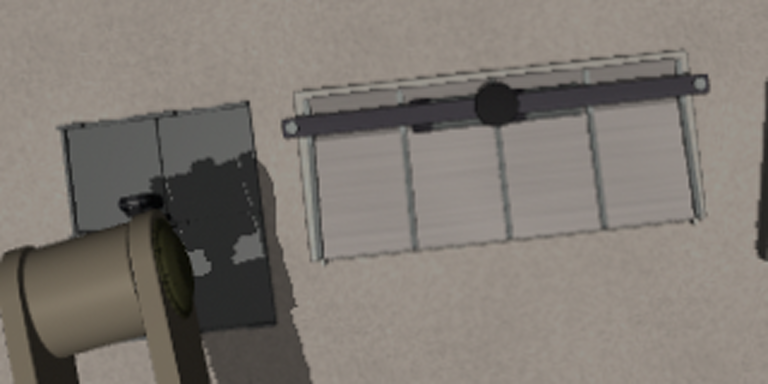

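>>> jog_arm(plan=[[[0.8,-0.1,0,0,0,0],[1,-0.1,0,0,0,0],[0.83,0,0,0,0,0],[0,0,0.7,0,0,0],[0,0,0.7,0,0,0],[0,0,0.4,0,0,0],[0,0,0,0,0,0],[0,0,0,0,0,0]]])

```text
time_s: 35.75
position: [0.4093, 0.3403, 0.1149]
tool_rot: [[-0.199, 0.98, -0.005], [0.98, 0.199, 0.001], [0.002, -0.005, -1.0]]
ft_force: [-0.2, 0.3, 0.1]
grip_width: 0.0685
```

```bash
python3 go.py .408 .342 .0065 11.5;python3 - <<'E'
from h import *
im,d=grab("side"); crop(im,260,280,430,400,4.5,"s15")
E
```

```text
t 35.75 pos [0.4093 0.3403 0.1149] psi 11.46 q [26.9 26.8 87.3  0.2 66.2 15.4] F [-0.2  0.3  0.1] w 0.0685
shift(units, current tool) [ 0.043 -0.009  2.71 ]
turn [-0.033 -0.011 -0.005]
shift in target axes [ 0.047 -0.022  2.71 ]
```

View pics/s15.png

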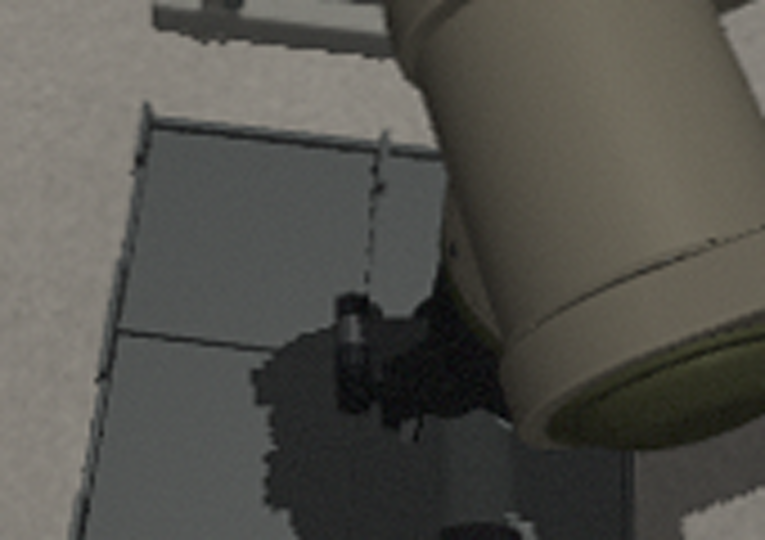

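>>> jog_arm(plan=[[[0.05,-0.02,0.6,0,0,0],[0,0,0.6,0,0,0],[0,0,0.6,0,0,0],[0,0,0.5,0,0,0],[0,0,0.25,0,0,0],[0,0,0.1,0,0,0],[0,0,0,0,0,0],[0,0,0,0,0,0]]])

```text
time_s: 36.6
position: [0.4082, 0.3426, 0.0098]
tool_rot: [[-0.199, 0.98, -0.003], [0.98, 0.199, 0.002], [0.002, -0.002, -1.0]]
ft_force: [0.3, 0.4, 0.3]
grip_width: 0.0682
```

```bash
python3 go.py .408 .342 .0065 11.5
```

```text
t 36.6 pos [0.4082 0.3426 0.0098] psi 11.46 q [27.2 35.5 93.4  0.2 51.2 15.6] F [0.3 0.4 0.3] w 0.0682
shift(units, current tool) [-0.015 -0.007  0.083]
turn [-0.016 -0.015 -0.004]
shift in target axes [-0.015 -0.007  0.083]
```

>>> jog_arm(plan=[[[0,0,0.08,0,0,0],[0,0,0,0,0,0]]])

```text
time_s: 36.8
position: [0.4077, 0.3424, 0.0058]
tool_rot: [[-0.199, 0.98, -0.004], [0.98, 0.199, 0.001], [0.002, -0.004, -1.0]]
ft_force: [-0.4, 0.7, 0.2]
grip_width: 0.0681
```

>>> jog_arm(plan=[[[0,0,0,0,0,0],[0,0,0,0,0,0],[0,0,0,0,0,0],[0,0,0,0,0,0],[0,0,0,0,0,0],[0,0,0,0,0,0]]], grip=-1)

```text
time_s: 37.4
position: [0.4078, 0.3424, 0.006]
tool_rot: [[-0.199, 0.98, -0.004], [0.98, 0.199, 0.001], [0.002, -0.004, -1.0]]
ft_force: [-0.5, -1.5, 5.6]
grip_width: 0.0345
```

>>> jog_arm(plan=[[[0,0,-0.3,0,0,0],[0,0,-0.6,0,0,0],[0,0,-0.8,0,0,0],[0,0,-0.8,0,0,0],[0,0,-0.8,0,0,0],[0,0,-0.3,0,0,0],[0,0,0,0,0,0]]])

```text
time_s: 38.1
position: [0.4087, 0.3425, 0.1518]
tool_rot: [[-0.199, 0.98, -0.001], [0.98, 0.199, 0.003], [0.003, -0.0, -1.0]]
ft_force: [0.0, -0.6, -2.6]
grip_width: 0.0338
```

```bash
python3 go.py .4803 .0719 .14 5.3 12
```

```text
t 38.1 pos [0.4087 0.3425 0.1518] psi 11.47 q [27.2 24.3 84.5  0.2 71.2 15.6] F [ 0.  -0.6 -2.6] w 0.0338
shift(units, current tool) [-6.987  0.408  0.274]
turn [1.391 0.056 0.717]
shift in target axes [-6.902  1.192  0.048]
```

>>> jog_arm(plan=[[[-0.6,0.04,0,0,0,0],[-0.9,0.05,0,0,0,0],[-0.9,0.05,0,0,0,0],[-0.9,0.05,0,0,0,0],[-0.9,0.06,0,0,0,0],[-0.9,0.05,0,0,0,0],[-0.9,0.05,0,0,0,0],[-0.9,0.05,0,0,0,0]]])

```text
time_s: 38.9
position: [0.4783, 0.0735, 0.1482]
tool_rot: [[-0.199, 0.98, -0.007], [0.98, 0.199, 0.001], [0.002, -0.006, -1.0]]
ft_force: [0.6, -0.7, -1.7]
grip_width: 0.0344
```

>>> jog_arm(plan=[[[0,0,0,0.47,0.02,0.24],[0,0,0,0.47,0.02,0.24],[0,0,0,0.45,0.02,0.24],[0,0,0,0,0,0],[0,0,0,0,0,0]]])

```text
time_s: 39.4
position: [0.4784, 0.075, 0.1482]
tool_rot: [[-0.093, 0.973, -0.211], [0.996, 0.091, -0.02], [-0.001, -0.212, -0.977]]
ft_force: [0.4, -0.0, -1.6]
grip_width: 0.0344
```

```bash
python3 go.py .4773 .0716 .07 5.3 12
```

```text
t 39.4 pos [0.4784 0.075  0.1482] psi 5.32 q [-4.  25.4 84.4 -2.  82.3 -8.9] F [ 0.4 -0.  -1.6] w 0.0344
shift(units, current tool) [-0.082  0.379  1.919]
turn [-0.025  0.004  0.003]
shift in target axes [-0.083  0.372  1.92 ]
```

>>> jog_arm(plan=[[[-0.08,0.37,0,-0.02,0,0],[0,0,0.5,0,0,0],[0,0,0.5,0,0,0],[0,0,0.4,0,0,0],[0,0,0.25,0,0,0],[0,0,0.15,0,0,0],[0,0,0,0,0,0],[0,0,0,0,0,0]]])

```text
time_s: 40.2
position: [0.4789, 0.0716, 0.0761]
tool_rot: [[-0.092, 0.974, -0.206], [0.996, 0.09, -0.02], [-0.001, -0.207, -0.978]]
ft_force: [0.7, -0.6, -1.3]
grip_width: 0.0346
```

```bash
python3 go.py .4773 .0716 .07 5.3 12; python3 - <<'E'
from h import *
im,d=grab("side"); crop(im,280,120,440,300,4,"s16")
E
```

```text
t 40.2 pos [0.4789 0.0716 0.0761] psi 5.26 q [-4.4 30.5 89.6 -2.2 71.7 -8.8] F [ 0.7 -0.6 -1.3] w 0.0346
shift(units, current tool) [ 0.004 -0.009  0.157]
turn [ 0.006  0.007 -0.004]
shift in target axes [ 0.004 -0.009  0.157]
```

View pics/s16.png

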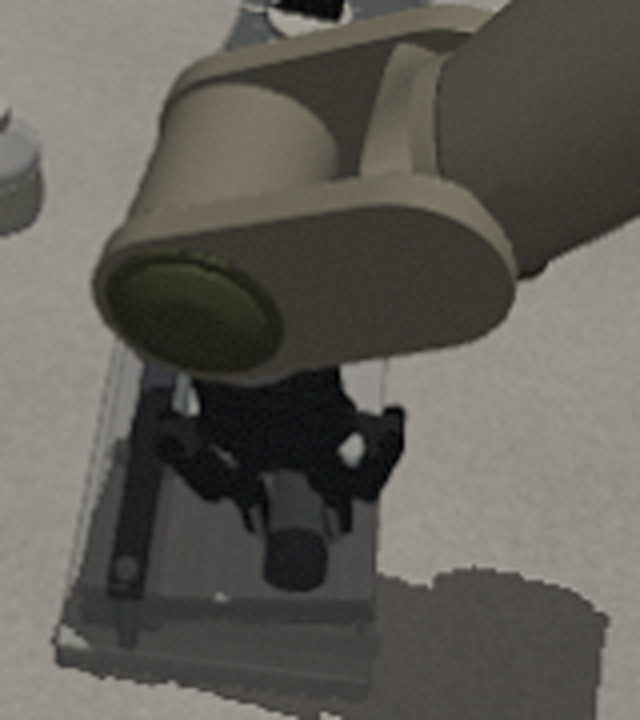

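>>> jog_arm(plan=[[[0,0,0.14,0,0,0],[0,0,0.04,0,0,0],[0,0,0,0,0,0],[0,0,0,0,0,0]]])

```text
time_s: 40.65
position: [0.4775, 0.0714, 0.0693]
tool_rot: [[-0.092, 0.974, -0.206], [0.996, 0.09, -0.02], [-0.001, -0.207, -0.978]]
ft_force: [-0.3, 0.5, 7.3]
grip_width: 0.0348
```

>>> jog_arm(plan=[[[0,0,0,0,0,0],[0,0,0,0,0,0],[0,0,0,0,0,0],[0,0,0,0,0,0],[0,0,0,0,0,0]]], grip=0.4)

```text
time_s: 41.15
position: [0.4771, 0.0715, 0.0684]
tool_rot: [[-0.092, 0.974, -0.207], [0.996, 0.09, -0.02], [-0.001, -0.208, -0.978]]
ft_force: [0.4, -0.0, -0.4]
grip_width: 0.0596
```

>>> jog_arm(plan=[[[0,0,-0.2,0,0,0],[0,0,-0.4,0,0,0],[0,0,-0.5,0,0,0],[0,0,-0.7,0,0,0],[0,0,-0.7,0,0,0],[0,-0.8,-0.3,0,0,0],[0,-1,0,0,0,0],[0,-1,0,0,0,0],[0,-0.5,0,0,0,0],[0,0,0,0,0,0]]])

```text
time_s: 42.15
position: [0.3701, 0.062, 0.2068]
tool_rot: [[-0.092, 0.974, -0.206], [0.996, 0.089, -0.02], [-0.001, -0.207, -0.978]]
ft_force: [0.5, -0.4, -0.3]
grip_width: 0.0597
```

```bash
python3 - <<'E'
from h import *
im,d=grab("side"); crop(im,270,100,440,310,2.8,"s17"); im,d=grab("top"); crop(im,120,150,500,310,2.1,"t17"); crop(im,230,160,425,265,4,"t17b")
X=cloud("top",d); v=np.array([.5855,-.066]); x=np.array([.9957,.0924]); y=np.array([-.0924,.9957])
rel=X[...,:2]-v; a=rel@x;b=rel@y
for l in (-147,-49,49,147):
    m=(abs(b-l/1000)<.04)&(a<-.011)&(a>-.019); print(l,m.sum(),np.median(X[m][:,2]).round(4), "ramp free:",((abs(b-l/1000)<.04)&(a<-.03)&(a>-.13)&(X[...,2]>.09)&(X[...,2]<.12)).sum())
E
python3 go.py .5857 -.067 .2 5.3
```

```text
-147 109 0.0492 ramp free: 0
-49 120 0.0722 ramp free: 0
49 120 0.072 ramp free: 0
147 120 0.0711 ramp free: 0
t 42.25 pos [0.3723 0.0618 0.2061] psi 5.24 q [ -6.9  11.5  95.   -2.6  85.2 -11.6] F [-0.7 -0.6 -0.7] w 0.0597
shift(units, current tool) [-3.696  4.941 -0.884]
turn [-1.389  0.008 -0.006]
shift in target axes [-3.7    5.014  0.152]
```

View pics/s17.png

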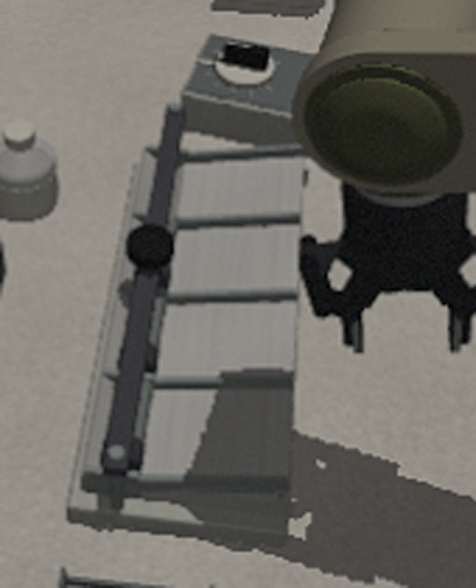

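View pics/t17b.png

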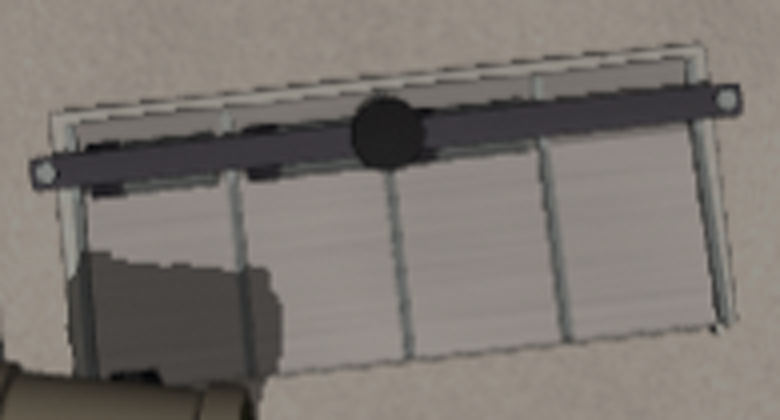

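>>> jog_arm(plan=[[[0,0,0,-0.47,0,0],[0,0,0,-0.46,0,0],[0,0,0,-0.46,0,0],[-0.6,0.7,0,0,0,0],[-0.6,0.9,0,0,0,0],[-0.6,0.9,0,0,0,0],[-0.6,0.9,0,0,0,0],[-0.6,0.8,0,0,0,0],[-0.7,0.8,0,0,0,0],[0,0,0,0,0,0]]], grip=-1)

```text
time_s: 43.25
position: [0.5882, -0.0702, 0.2033]
tool_rot: [[-0.089, 0.996, -0.002], [0.996, 0.089, -0.001], [-0.001, -0.002, -1.0]]
ft_force: [-0.6, 0.2, -0.3]
grip_width: 0.0003
```

```bash
python3 go.py .5857 -.067 .14 5.3
```

```text
t 43.25 pos [ 0.5882 -0.0702  0.2033] psi 5.13 q [-18.2  27.3  70.   -0.1  82.8 -23.3] F [-0.6  0.2 -0.3] w 0.0003
shift(units, current tool) [ 0.087 -0.053  1.581]
turn [-0.012  0.008 -0.02 ]
shift in target axes [ 0.085 -0.056  1.581]
```

>>> jog_arm(plan=[[[0.09,-0.06,0.5,0,0,0],[0,0,0.5,0,0,0],[0,0,0.4,0,0,0],[0,0,0.15,0,0,0],[0,0,0.1,0,0,0],[0,0,0.1,0,0,0],[0,0,0,0,0,0]]])

```text
time_s: 43.95
position: [0.5818, -0.0638, 0.1354]
tool_rot: [[-0.092, 0.996, -0.001], [0.996, 0.092, -0.001], [-0.001, -0.001, -1.0]]
ft_force: [0.1, 0.2, -0.8]
grip_width: -0.0002
```

>>> jog_arm(plan=[[[0,0,0.08,0,0,0],[0,0,0.08,0,0,0],[0,0,0.08,0,0,0],[0,0,0,0,0,0]]])

```text
time_s: 44.35
position: [0.5819, -0.064, 0.1259]
tool_rot: [[-0.092, 0.996, -0.0], [0.996, 0.092, -0.001], [-0.001, -0.0, -1.0]]
ft_force: [1.6, 0.2, 1.3]
grip_width: 0.0003
```

>>> jog_arm(plan=[[[0,0,0.08,0,0,0],[0,0,0.08,0,0,0],[0,0,0,0,0,0]]])

```text
time_s: 44.65
position: [0.5817, -0.0639, 0.1192]
tool_rot: [[-0.092, 0.996, -0.001], [0.996, 0.092, -0.001], [-0.001, -0.001, -1.0]]
ft_force: [0.4, -0.4, 1.9]
grip_width: 0.0001
```

>>> jog_arm(plan=[[[0,0,0.05,0,0,0],[0,0,0.05,0,0,0],[0,0,0,0,0,0]]])

```text
time_s: 44.95
position: [0.5818, -0.0639, 0.1164]
tool_rot: [[-0.092, 0.996, -0.0], [0.996, 0.092, -0.002], [-0.002, -0.0, -1.0]]
ft_force: [-1.7, 0.4, 11.8]
grip_width: 0.0
```

Contact with the jars is showing at about the expected height (0.1165).

>>> jog_arm(plan=[[[0,0,0.05,0,0,0],[0,0,0,0,0,0],[0,0,0,0,0,0]]])

```text
time_s: 45.25
position: [0.5819, -0.0639, 0.1163]
tool_rot: [[-0.092, 0.996, 0.001], [0.996, 0.092, -0.002], [-0.003, 0.001, -1.0]]
ft_force: [-7.5, 2.0, 25.2]
grip_width: 0.0001
```

>>> jog_arm(plan=[[[0,0,0.04,0,0,0],[0,0,0,0,0,0],[0,0,0,0,0,0]]])

```text
time_s: 45.55
position: [0.5819, -0.0639, 0.1162]
tool_rot: [[-0.092, 0.996, 0.003], [0.996, 0.092, -0.003], [-0.003, 0.002, -1.0]]
ft_force: [-11.7, 2.8, 36.7]
grip_width: -0.0003
```

>>> jog_arm(plan=[[[0,0,-0.15,0,0,0],[0,0,-0.6,0,0,0],[0,0,-0.8,0,0,0],[0,0,-0.8,0,0,0],[0,0,0,0,0,0]]])

```text
time_s: 46.05
position: [0.5829, -0.0641, 0.2095]
tool_rot: [[-0.092, 0.996, 0.005], [0.996, 0.092, -0.003], [-0.004, 0.005, -1.0]]
ft_force: [-0.4, 0.5, -0.2]
grip_width: 0.0
```

```bash
python3 go.py .454 -.413 .14 5.3; python3 - <<'E'
from h import *
im,d=grab("side"); crop(im,270,100,440,310,2.8,"s18")
E
```

```text
t 46.05 pos [ 0.5829 -0.0641  0.2095] psi 5.27 q [-17.8  26.2  70.7  -0.1  82.7 -23.1] F [-0.4  0.5 -0.2] w 0.0
shift(units, current tool) [-8.383 -4.019  1.749]
turn [ 0.031  0.025 -0.003]
shift in target axes [-8.387 -4.015  1.737]
```

View pics/s18.png

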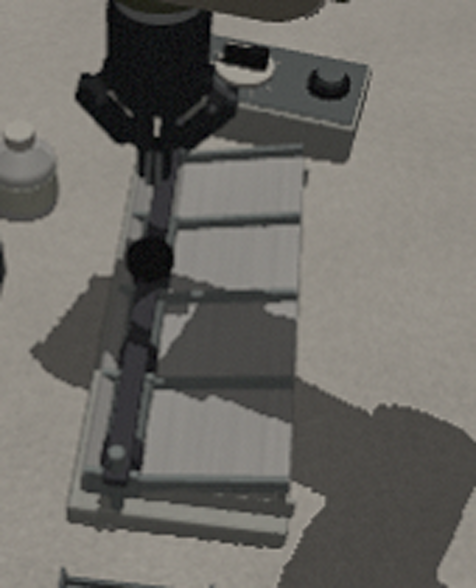

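>>> jog_arm(plan=[[[-0.6,-0.3,0,0,0,0],[-0.8,-0.4,0,0,0,0],[-0.9,-0.4,0,0,0,0],[-0.9,-0.42,0,0,0,0],[-0.9,-0.42,0,0,0,0],[-0.9,-0.42,0,0,0,0],[-0.9,-0.42,0,0,0,0],[-0.9,-0.42,0,0,0,0],[-0.9,-0.42,0,0,0,0],[-0.7,-0.4,0,0,0,0]]])

```text
time_s: 47.1
position: [0.4511, -0.4146, 0.2043]
tool_rot: [[-0.091, 0.996, -0.004], [0.996, 0.091, 0.001], [0.002, -0.003, -1.0]]
ft_force: [0.1, -0.1, -0.7]
grip_width: -0.0002
```

>>> jog_arm(plan=[[[0,0,0.6,0,0,0],[0,0,0.6,0,0,0],[0,0,0.5,0,0,0],[0,0,0,0,0,0]]])

```text
time_s: 47.5
position: [0.451, -0.4116, 0.1341]
tool_rot: [[-0.092, 0.996, -0.007], [0.996, 0.092, 0.006], [0.006, -0.006, -1.0]]
ft_force: [-0.2, 0.8, 0.2]
grip_width: -0.0001
```

```bash
python3 go.py .454 -.4145 .09 5.3; python3 - <<'E'
from h import *
im,d=grab("side"); crop(im,310,60,430,170,5,"s19")
E
```

```text
t 47.5 pos [ 0.451  -0.4116  0.1341] psi 5.25 q [-53.4  32.6  72.5  -0.1  75.4 -58.7] F [-0.2  0.8  0.2] w -0.0001
shift(units, current tool) [-0.085  0.075  1.102]
turn [-0.04  -0.042 -0.006]
shift in target axes [-0.078  0.068  1.103]
```

View pics/s19.png

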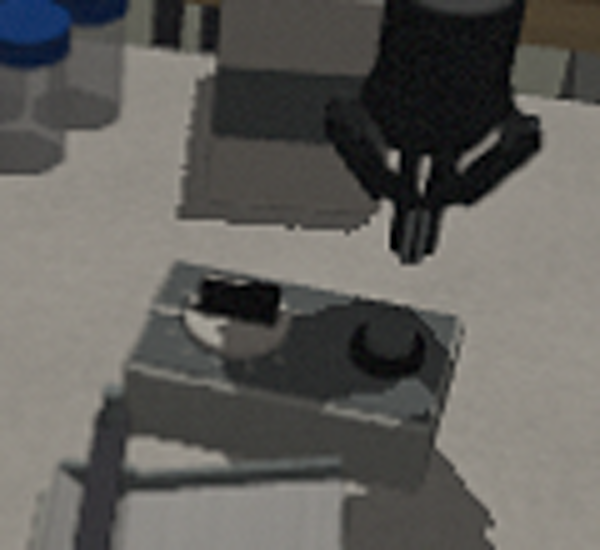

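>>> jog_arm(plan=[[[-0.05,0.07,0.4,0.04,0.04,0],[0,0,0.4,0,0,0],[0,0,0.2,0,0,0],[0,0,0.1,0,0,0],[0,0,0,0,0,0]]])

```text
time_s: 48.05
position: [0.4552, -0.4148, 0.0942]
tool_rot: [[-0.092, 0.996, -0.008], [0.996, 0.092, 0.005], [0.005, -0.008, -1.0]]
ft_force: [-0.5, 0.5, -0.1]
grip_width: 0.0
```

>>> jog_arm(plan=[[[0,0,0.08,0,0,0],[0,0,0.08,0,0,0],[0,0,0,0,0,0]]])

```text
time_s: 48.35
position: [0.455, -0.4147, 0.0878]
tool_rot: [[-0.092, 0.996, -0.008], [0.996, 0.092, 0.004], [0.005, -0.008, -1.0]]
ft_force: [0.7, -0.3, 0.0]
grip_width: -0.0003
```

>>> jog_arm(plan=[[[0,0,0.08,0,0,0],[0,0,0.08,0,0,0],[0,0,0,0,0,0]]])

```text
time_s: 48.65
position: [0.4549, -0.4146, 0.0811]
tool_rot: [[-0.092, 0.996, -0.008], [0.996, 0.092, 0.005], [0.006, -0.008, -1.0]]
ft_force: [-0.5, -0.4, -0.1]
grip_width: -0.0002
```

>>> jog_arm(plan=[[[0,0,0.08,0,0,0],[0,0,0,0,0,0]]])

```text
time_s: 48.85
position: [0.4549, -0.4146, 0.078]
tool_rot: [[-0.092, 0.996, -0.008], [0.996, 0.092, 0.005], [0.006, -0.008, -1.0]]
ft_force: [-0.1, -0.7, 0.5]
grip_width: 0.0001
```

>>> jog_arm(plan=[[[0,0,0.05,0,0,0],[0,0,0,0,0,0]]])

```text
time_s: 49.05
position: [0.455, -0.4148, 0.0764]
tool_rot: [[-0.092, 0.996, -0.008], [0.996, 0.092, 0.004], [0.005, -0.007, -1.0]]
ft_force: [-0.6, 0.8, 2.9]
grip_width: 0.0
```

>>> jog_arm(plan=[[[0,0,0.05,0,0,0],[0,0,0.05,0,0,0],[0,0,0,0,0,0]]])

```text
time_s: 49.35
position: [0.455, -0.4148, 0.0725]
tool_rot: [[-0.092, 0.996, -0.008], [0.996, 0.092, 0.004], [0.005, -0.007, -1.0]]
ft_force: [-0.5, 0.2, 4.2]
grip_width: -0.0004
```

>>> jog_arm(plan=[[[0,0,0.05,0,0,0],[0,0,0,0,0,0]]])

```text
time_s: 49.55
position: [0.4551, -0.4148, 0.0715]
tool_rot: [[-0.092, 0.996, -0.007], [0.996, 0.092, 0.003], [0.004, -0.007, -1.0]]
ft_force: [-2.3, 2.3, 10.5]
grip_width: -0.0001
```

>>> jog_arm(plan=[[[0,0,0.05,0,0,0],[0,0,0,0,0,0]]])

```text
time_s: 49.75
position: [0.4551, -0.4149, 0.0712]
tool_rot: [[-0.092, 0.996, -0.006], [0.996, 0.092, 0.002], [0.003, -0.006, -1.0]]
ft_force: [-5.1, 5.9, 24.5]
grip_width: 0.0001
```

>>> jog_arm(plan=[[[0,0,0,0,0,0],[0,0,-0.15,0,0,0],[0,0,-0.5,0,0,0],[0,0,-0.8,0,0,0],[0,0,-0.9,0,0,0],[0,0,-0.9,0,0,0],[0,-1,0,0,0,0],[0,-1,0,0,0,0],[0,-0.5,0,0,0,0],[0,0,0,0,0,0]]])

```text
time_s: 50.75
position: [0.3544, -0.4248, 0.1991]
tool_rot: [[-0.089, 0.996, -0.008], [0.996, 0.089, 0.005], [0.005, -0.008, -1.0]]
ft_force: [0.6, -0.5, 0.3]
grip_width: -0.0001
```

```bash
python3 - <<'E'
from ortho import *
im,d=grab("top","t20"); ims,_=grab("side","s20")
a=im[:,:,::-1].copy(); cv2.imwrite("pics/p20.png",ortho(a,(.5516,-.4230),.064,.055,.0002)); crop(im,230,160,425,265,4,"t20b")
X=cloud("top",d); v=np.array([.5855,-.066])
m=np.linalg.norm(X[...,:2]-v,axis=2)<.014; print("knob top",np.median(X[m][:,2]))
print(env.observe()['time_s'],env.observe()['position'])
E
```

```text
knob top 0.11716380121724859
50.85 [ 0.35647649 -0.42456837  0.19900091]
```

View pics/t20.png

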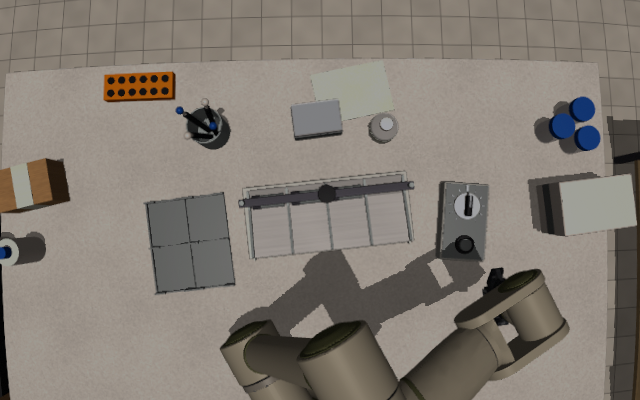

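View pics/p20.png

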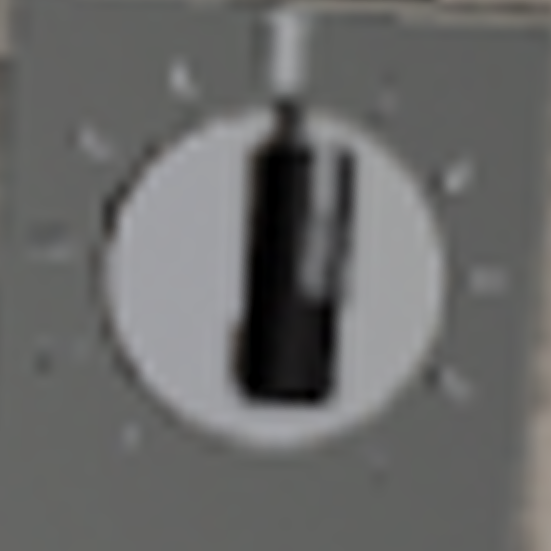

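View pics/t20b.png

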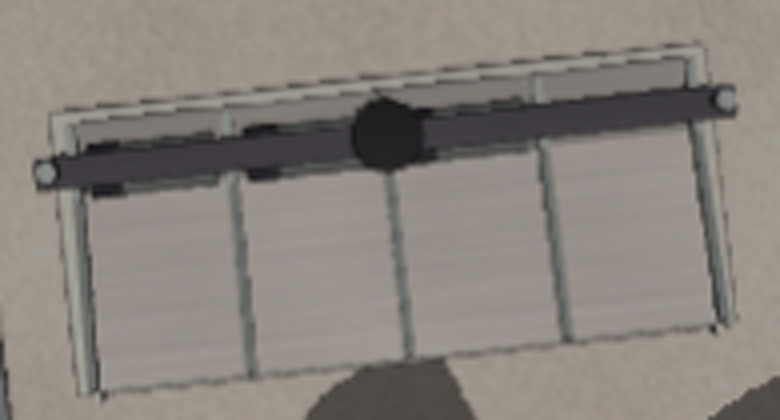

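```bash
python3 -c "
from rig import close_job; print(close_job())"
```

```text
the job is handed in; nothing more can be done
None
```

The jar mill is set up and the job is handed in, at about 51 s on the robot's clock. Three jars were in this run, and I did the steps in the order asked.

- **Tare dial:** with all the jars still in the tray, I turned the dial to zero. My first turn ended about 1° short, so I gripped it again and corrected it. In the last picture the nose reads about −4.6° and the zero mark about −5°. The white line on the bar gave about −6.5°, so the readings spread by about 2° at this image resolution.
- **Clamp bar up:** I pulled it against its upper stop, where it stopped moving and the force rose to 42 N.
- **Jars:** I laid them in the lanes at y = −49, +49 and +147 mm. All three rolled into the vee, where the pictures show them under the bar. The lane at −147 mm is empty, and so is the tray.
- **Clamp bar down:** I pushed it onto the jars with 37 N. The knob top stopped at 0.116 m by the tool position, against 0.1165 m expected for seated jars. The depth camera afterwards read 0.117 m.
- **Start button:** I pressed it last, about 6 mm down to its stop, at 24 N.

The bottle, pipette pot and tip box look unmoved in the last picture, and no jar appeared to have been knocked aside during the run. No measured wrist force went above about 45 N.

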